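# Seat the amber filter cell on the reader and hold it home

## Robot

A 6-joint arm with a two-finger parallel gripper is mounted at the origin on the work surface. World frame = base frame: x ahead of the robot, y to its left, z up, the work surface at z = 0. Lengths are in mm, angles in rad, forces in N, time in s.
With the tool pointing down it reaches from about 350 to 775 mm from the base axis. Payload 7.3 kg.
Tool frame: the origin (TCP) lies midway between the tips of the shut fingers; the grasp point (between the pads) lies env.pinch_z behind it (env.pinch_z is the distance from the TCP to the grasp point, in mm); z points along the fingers, x is the direction in which the jaws open and shut, and the axes are right-handed (so a half turn about z gives the same grasp; the last joint's range is limited). The gripper opens to 92 mm and grips with 3 to 60 N. Pads are 19 mm wide; open, the fingers measure 130 mm over their backs; the gripper's body (75 mm by 190 mm) begins 47 mm behind the grasp point.
Start: joints at [1.02, 0.342, 1.524, -0, 1.275, -0.146], TCP at [206.753, 482.599, 192.141] pointing down, gripper open.
Joint ranges: [-2.53, 2.53], [-0.77, 2.02], [0.04, 2.7], [-1, 4.14], [0.28, 2.66], [-3.11, 3.11]. Speed limits (rad/s): [2.57, 2.57, 3.14, 3.14, 3.14, 3.14].

## Interface

Orientations are given as a unit quaternion [w, x, y, z].
In Python, from cell import env gives the robot as it stands.
- The arm moves only by the tool step_arm, never from a script. Its argument "rows" is a list of rows, each a list of 4 numbers: the shift along the tool's x, y, z in cm, then the turn about the tool's z in rad. In form: [[dx, dy, dz, roll], ...]. A call has 1 to 12 rows; each row shifts and turns the pose as measured when the row begins, along the tool's axes as they then stand; what a row does not reach is not made up. A row lasts 1/12 s, in which the tool goes at most 41.7 mm and 7.16 degrees, less where a joint would pass 70% of its speed; a pose out of reach is approached as far as the arm can. A call is refused whole if a number of a shift passes 4.17 or a number of a turn 0.125, either way. A call with a gripper value outside its range is refused whole. "fingers" is the closure, from -1 (fully open) to 1 (shut), so that 0 is half open, set as the call begins (left out, the last holds). The fingers move at their own pace and stop on an object; the grip force is fixed at half the most. Time passes only in rows, so rows that do not move let the fingers close. It gives the time, the measured TCP pose, the force and the opening at its end, in the units of the state.
- env.state(): the state, without advancing time (a new reading comes with each control period).
- env.grab_frame(name): name is "scene" or "top"; returns the picture (384x512x3 uint8, red, green, blue); there is no depth.
- env.camera_model(name): a dict with "K" (3x3 intrinsics, pixels), "R" (3x3) and "t" (3): a world point X has camera coordinates R X + t. Camera axes: x right, y down, z forward; pixel columns grow to the right and rows downward; lengths in mm; the calibration is good to about 2 mm. A picture is of the moment at which its call begins. camera_model takes no time and is no camera call.
- env.finish_job(): hands the job in, once; it reports no verdict.
Trained networks look in the newest picture that a camera, given by its name, has taken for a name from the list of things; names that differ only in an ending like _2 or _b are one class to them, and where a whole thing is asked for, a point or a joint stands for the part that bears it (a point fixed in the world has none). Each returns a list of dicts, best first, with "conf" (0 to 1); they miss things now and then, are a little off and sometimes report something else, mostly with a low value. They report only what shows in the picture. A call takes as long as a camera call. They do not tell look-alikes from the thing itself.
- env.recognise(target, camera): "box" ([left, top, right, bottom] as shares, 0 to 1, of the picture: columns of its width, rows of its height, round what is visible of it).
- env.silhouettes(target, camera): "pixels" (384x512 bool, what is visible of it) and "box" ([left, top, right, bottom] as shares, 0 to 1, of the picture: columns of its width, rows of its height, round what is visible of it).
- env.mark_of(target, camera): "at" ([row, column] as shares, 0 to 1, of the picture: columns of its width, rows of its height: a listed point, or the origin of a listed thing).
The state is a dict: "time_s": time; "joint_positions": joint angles; "joint_vel": joint speeds; "joint_efforts": joint torques, N m; "ee_pos": TCP position; "ee_rot": TCP orientation; "contact_force": force on the tool from outside, world axes, zero at the start; "ft_torque": the same for the moment, N m; "gripper_width": finger opening in mm.
Only numpy, scipy, OpenCV 4.12 (cv2) and the standard library are available. Lean on these libraries where they do the work, as an engineer would, in place of code of your own. Each camera call takes 0.05 s, during which the arm holds its last target.

## Task

Take the amber filter cell from the storage lane and set it, window up, over the steel spigot on the white reader. Turn it by its knurled collar until its hidden keyways drop over the spigot's pins, then push it fully home against the sprung plunger and finish while still holding it pushed home with the gripper. Leave the other two cells, the bottle and the tip box where they stand.

Things in the scene. Friction and masses are not known exactly. Their poses are not given: they have to be found in the camera images.
- cell_amber: Filter cell to mount, a round cap 50 mm tall, 0.11 to 0.22 kg, amber window in its top face. Open from below: bore 48 mm wide, 30 mm deep, with an inward lip at the bottom (6 mm thick, opening 39 mm wide). Four keyways 9 mm wide, a quarter turn apart, cut the lip; hidden from outside, their angle to the body's axes is unknown. Stands upright in the lane. Origin: centre of underside, z up.
- collar (a point): Centre of the amber cell's dark knurled collar, 40 mm above its underside, on its axis. The collar is solid, 56 mm in diameter, and takes up the top 20 mm of the cell; below it is a plain aluminium skirt 54 mm across. All three cells look alike but for the window colour.
- cell_green: Another filter cell with a green window, same outside size and shape, standing upright in the lane; a bystander. Origin: centre of the underside.
- cell_blue: Another filter cell with a blue window, same outside size and shape, standing upright in the lane; a bystander. Origin: centre of the underside.
- lane: Fixed storage tray, 104 x 344 mm, black floor 6 mm above the bench, rim 12 mm high. Its y axis runs along its length; the three cells stand on its centre line, about 113 mm apart. Origin: centre of its underside.
- seat (a point): Point on the reader's deck, 85 mm above the bench, at the foot of the spigot, on its axis; z up. The reader is a fixed white box, 200 mm (x) by 220 mm (y), with a flat grey deck and the spigot at its middle. Home means that the cell's underside lies on the deck, at this height. Not aligned, it rests on the pins, 18 mm higher.
- spigot_top (a point): Centre of the spigot's top, 28 mm above the deck. Steel, 36 mm in diameter, its last 6 mm tapering to 26 mm. Four round radial pins (5 mm diameter, a quarter turn apart) reach out to radius 22.5 mm, upper sides 18 mm above the deck; their angle varies and is unrelated to this point's axes. Within a quarter turn either way a cell's keyways meet the pins, with play of 0.1 rad each way.
- plunger (a joint): Sprung white plunger, 16 mm across, standing 7 mm out of the spigot's top; value in m pressed in, 0 when free. It meets the cell when that is 5 mm above home (after the keyways have dropped over the pins) and pushes back with 4 N, 8 N at home (0.005), more than the cell's weight: let go, the cell rises again.
- bottle: White plastic bottle with a blue cap, 60 mm in diameter, 130 mm tall, 0.3 kg; a bystander. Origin: centre of the underside.
- tip_box: Green tip box, 88 mm (its x) by 123 mm (its y), 54 mm tall, 0.25 kg; a bystander. Origin: centre of the underside.
Mind the look-alikes: they are no part of the job. What is shaped like the cell_amber but purple is not meant.

How it is judged (in metres and radians):
On the way, in this order (a step that is already met when the one before it is completed fails the run):
1. the amber cell is lifted out of the lane (height (world z) of cell_amber above 0.04 m), for 0.1 s.
2. the amber cell is threaded over the reader's spigot (horizontal distance between cell_amber and seat below 0.006 m and z of cell_amber in the frame of seat below 0.024 m), for 0.02 s.
At the end, for the whole second after the job is handed in: The amber cell is over the reader's spigot (axis within 4 mm), upright within 4 degrees, its underside within 2 mm of the deck with the plunger pressed in more than 3 mm, at rest, and the gripper's fingers are still on it with more than 2 N (z of cell_amber in the frame of seat below 0.002 m and horizontal distance between cell_amber and seat below 0.004 m and angle between cell_amber's own z axis and vertical below 0.07 rad and contact force between the fingers and cell_amber above 2 N and linear speed of cell_amber below 0.02 m/s and value of joint plunger above 0.003 m); the arm keeps its last pose, push and grip.
It fails at once if another cell was moved more than 25 mm or tipped (distance of any of cell_green, cell_blue from where it was at the start of the episode above 0.025 m or angle between any of cell_green, cell_blue's own z axis and vertical above 0.5 rad).
It fails at once if the bottle or the tip box was moved more than 25 mm or tipped (distance of any of bottle, tip_box from where it was at the start of the episode above 0.025 m or angle between bottle's own z axis and vertical above 0.5 rad).
It also fails if it takes over 48 s, if anything falls off the work surface, if the arm or the gripper's body presses on something with over 40 N, if the wrist force passes 120 N, or if a joint passes its speed limit or range.

## Working session

There is one attempt and no reset: what is moved stays moved. The work goes in short steps, Python scripts to look and compute and a tool call to move; the robot and the scene stay as the last step left them, time stands still between calls to the robot, and variables do not carry over. Pictures are saved under pics/ and viewed, and the job is handed in when it is done.

Besides the shell and the picture viewer there is one more tool, called after "Emit:" as a command line: name --pt "numbers of a row" for each row, then --argument value for the rest. step_arm: Moves the arm, as the interface text tells. Its arguments: {"type":"object","properties":{"rows":{"type":"array","items":{"type":"array","items":{"type":"number"}}},"fingers":{"type":"number"}},"required":["rows"]}

```bash
ls; mkdir -p pics; cat > h.py <<'E'
from cell import env
import numpy as np, cv2
def save(cam,name):
    im=env.grab_frame(cam); cv2.imwrite(f'pics/{name}.png',im[:,:,::-1]); return im
def ray(cam,row,col,z):
    m=env.camera_model(cam);K,R,t=[np.array(m[k],float) for k in('K','R','t')]
    d=R.T@np.linalg.inv(K)@np.array([col,row,1]);c=-R.T@t
    return c+d*(z-c[2])/d[2]
def proj(cam,X):
    m=env.camera_model(cam);K,R,t=[np.array(m[k],float) for k in('K','R','t')]
    p=K@(R@np.array(X,float)+t);return p[:2]/p[2]
E
python3 - <<'E'
from h import *
for c in('scene','top'):
    save(c,c+'0')
    for t,z in(('cell_amber',6),('collar',46),('seat',85),('spigot_top',113),('cell_green',6),('cell_blue',6),('bottle',0),('tip_box',0),('lane',0)):
        for r in env.mark_of(t,c)[:3]:
            a=np.array(r['at'])*[384,512]; print(c,t,round(r['conf'],2),a.round(1),ray(c,*a,z).round(1))
print(env.state(),env.pinch_z)
E
```

```text
pics
scene cell_amber 0.9 [146.  301.2] [515.9 292.2   6. ]
scene cell_amber 0.64 [177.8 342.1] [664.3 286.5   6. ]
scene collar 0.93 [136.3 310.2] [535.4 300.4  46. ]
scene collar 0.6 [159.9 343.2] [648.8 298.5  46. ]
scene collar 0.25 [145.3 301.6] [547.6 259.   46. ]
scene seat 0.68 [163.4 266.7] [576.9 120.2  85. ]
scene seat 0.58 [223.4 103.5] [ 510.9 -239.6   85. ]
scene seat 0.38 [264.3 271.3] [788.  -48.4  85. ]
scene spigot_top 0.74 [213.6  99.7] [ 510. -240.  113.]
scene cell_green 0.77 [163.1 265.4] [508.3 177.    6. ]
scene cell_green 0.68 [146.  303.6] [519.8 297.1   6. ]
scene cell_blue 0.83 [178.5 226.8] [492.4  69.2   6. ]
scene bottle 0.79 [264.4 274.6] [748.6  -2.    0. ]
scene bottle 0.55 [161.7 268.8] [504.6 191.5   0. ]
scene tip_box 0.89 [224.8 352.7] [777.1 199.7   0. ]
scene lane 0.86 [163.  265.9] [503.8 182.6   0. ]
scene lane 0.38 [133.9 308.2] [485.8 347.4   0. ]
top cell_amber 0.78 [244.4 144.9] [527.9 291.6   6. ]
top cell_amber 0.69 [193.7 142.6] [651.2 304.5   6. ]
top collar 0.82 [191.9 137.3] [649.9 307.   46. ]
top seat 0.61 [253. 372.] [ 517.7 -237
[... 412 characters left out ...]
: array([ 1.02000687e+00,  3.41966333e-01,  1.52411078e+00, -9.99865466e-06,
        1.27544552e+00, -1.45961826e-01]), 'joint_vel': array([-1.39045814e-03, -5.69639711e-06, -1.46621961e-03, -8.49844455e-04,
       -2.42071789e-04, -1.03924615e-03]), 'joint_efforts': array([ 6.63045989e-05, -4.31142032e+01, -2.44478595e+01,  7.19273044e-02,
        4.86531865e-02, -4.15159917e-06]), 'ee_pos': array([206.74164055, 482.58089059, 192.15422581]), 'ee_rot': array([-1.04849420e-05,  8.34822631e-01,  5.50519004e-01,  3.37451723e-05]), 'contact_force': array([-0.14355171,  0.51884535,  0.66536169]), 'ft_torque': array([ 0.0292629 ,  0.04231681, -0.03848288]), 'gripper_width': 92.00123429324167} 18.8
```

View pics/scene0.png

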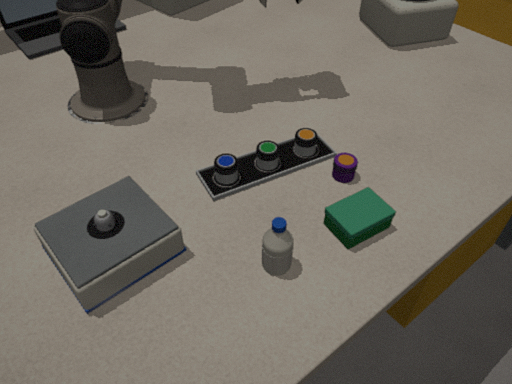

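View pics/top0.png

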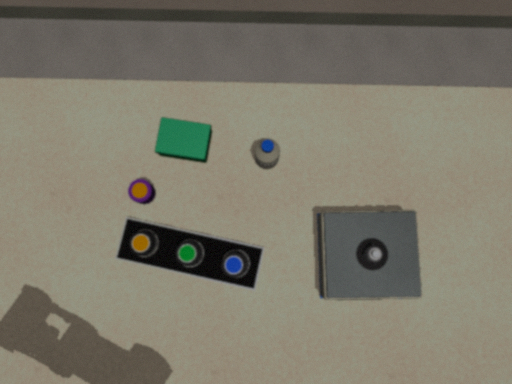

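```bash
python3 - <<'E'
import cv2,numpy as np
a=cv2.imread('pics/top0.png')[150:320,90:270];b=cv2.imread('pics/scene0.png')[100:220,200:380]
cv2.imwrite('pics/crop0.png',np.vstack([cv2.resize(a,None,fx=2.0,fy=2.0,interpolation=2),cv2.resize(b,None,fx=2,fy=2,interpolation=2)]))
E
```

```text
(no output)
```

View pics/crop0.png

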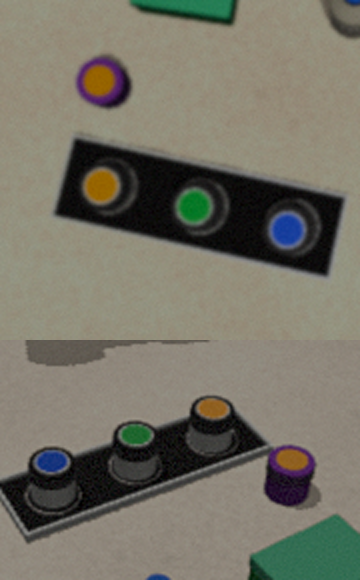

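Two candidates have an amber window:
- **In the lane:** top (col 141, row 243), scene (306, 136). It has a dark collar and aluminium skirt and stands in the lane, so this is cell_amber.
- **On the bench:** top (141, 190), scene (345, 161). It has a purple body, so it is the decoy.

Next I'll measure positions more precisely.

```bash
python3 - <<'E'
from h import *
def cen(cam,r0,r1,c0,c1,lo,hi):
    im=cv2.imread(f'pics/{cam}0.png')[r0:r1,c0:c1]
    h=cv2.cvtColor(im,cv2.COLOR_BGR2HSV)
    m=cv2.inRange(h,np.array(lo),np.array(hi));ys,xs=np.nonzero(m)
    return len(ys),ys.mean()+r0,xs.mean()+c0
def both(pt,ps):
    # triangulate
    A=[];b=[]
    for cam,(r,c) in zip(('top','scene'),(pt,ps)):
        m=env.camera_model(cam);K,R,t=[np.array(m[k],float) for k in('K','R','t')]
        P=K@np.c_[R,t]
        for u,i in((c,0),(r,1)): 
            q=u*P[2]-P[i]; s=np.linalg.norm(q[:3]);A.append(q[:3]/s);b.append(-q[3]/s)
    return np.linalg.lstsq(np.array(A),np.array(b),rcond=None)[0]
for n,T,S,lo,hi in (('amber',(225,260,125,160),(125,145,290,320),(8,120,80),(25,255,255)),
  ('green',(240,268,175,205),(140,162,252,282),(40,120,50),(80,255,255)),
  ('blue',(252,280,220,250),(150,175,212,240),(100,120,60),(130,255,255))):
    a=cen('top',*T,lo,hi);b=cen('scene',*S,lo,hi)
    print(n,a,b,ray('top',*a[1:],56).round(1),ray('scene',*b[1:],56).round(1),both(a[1:],b[1:]).round(1))
for c in('top','scene'):
    m=env.camera_model(c);print(c,(-np.array(m['R']).T@m['t']).round())
    for X in((512,-237,85),(512,-237,113),(512,-237,120)): print(proj(c,X).round(1))
a=cv2.imread('pics/top0.png')[195:310,305:430];b=cv2.imread('pics/scene0.png')[170:310,30:195]
cv2.imwrite('pics/r1.png',cv2.resize(a,None,fx=5,fy=5,interpolation=2))
cv2.imwrite('pics/r2.png',cv2.resize(b,None,fx=4,fy=4,interpolation=2))
E
```

```text
amber (210, np.float64(242.59047619047618), np.float64(140.1809523809524)) (108, np.float64(133.66666666666666), np.float64(305.962962962963)) [530.6 290.4  56. ] [529.7 289.9  56. ] [530.3 289.9  56.5]
green (189, np.float64(252.9047619047619), np.float64(186.61904761904762)) (100, np.float64(147.0), np.float64(267.44)) [509.3 182.2  56. ] [508.8 181.4  56. ] [509.  181.8  56. ]
blue (197, np.float64(264.507614213198), np.float64(233.19289340101523)) (118, np.float64(160.35593220338984), np.float64(225.5084745762712)) [485.3  74.4  56. ] [484.4  73.6  56. ] [485.   73.9  56.3]
top [ 500.   15. 1129.]
[371.9 255.6]
[375.  255.5]
[375.8 255.5]
scene [1129. -372.  748.]
[105.  223.1]
[101.6 213.5]
[100.7 211. ]
```

View pics/r1.png

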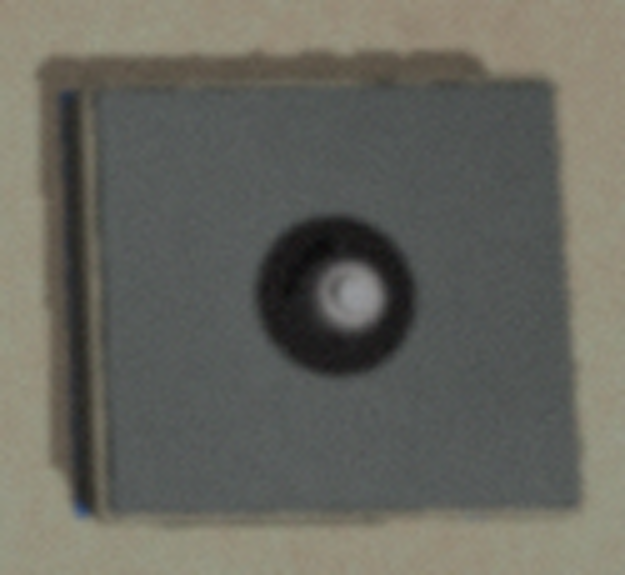

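View pics/r2.png

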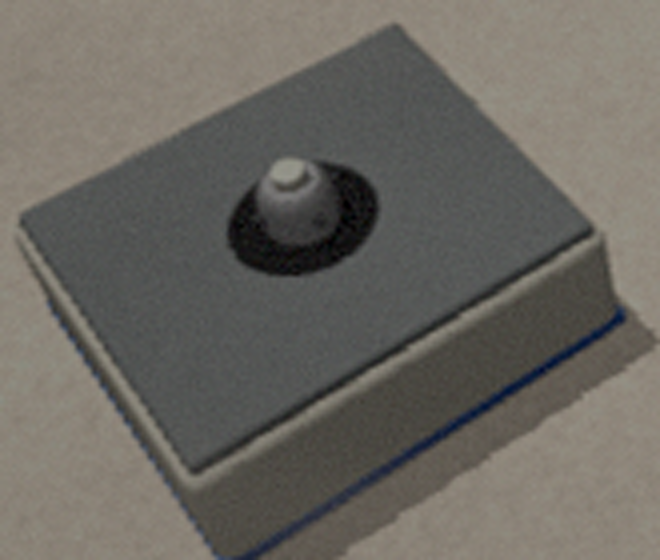

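```bash
python3 - <<'E'
from h import *
for cam,(r0,r1,c0,c1) in(('top',(230,280,345,400)),('scene',(205,242,84,128))):
    im=cv2.imread(f'pics/{cam}0.png',0)[r0:r1,c0:c1]
    m=(cv2.GaussianBlur(im,(3,3),0)<62).astype(np.uint8)
    cs,_=cv2.findContours(m,cv2.RETR_EXTERNAL,cv2.CHAIN_APPROX_NONE);c=max(cs,key=cv2.contourArea)
    hull=cv2.convexHull(c)
    e=cv2.fitEllipse(c);e2=cv2.fitEllipse(hull)
    for q in(e,e2): print(cam,q,ray(cam,q[0][1]+r0,q[0][0]+c0,85).round(1))
# deck corners (top of box z=85)
    # plunger bright
T=ray('top',254.0-.2,375.8,120);print(T)
for cam,rc in(('top',(195+292/5-.4,305+351/5-.4)),('scene',(170+173/4-.4,30+290/4-.4))):print(cam,rc,ray(cam,*rc,120).round(1))
# deck corners scene
for p in((395,25),(597,232),(195,470),(22,218)):print('sc',ray('scene',170+p[1]/4-.4,30+p[0]/4-.4,85).round(1))
for p in((95,87),(553,82),(580,510),(105,512)):print('tp',ray('top',195+p[1]/5-.4,305+p[0]/5-.4,85).round(1))
E
```

```text
top ((26.72716522216797, 23.657007217407227), (30.740076065063477, 31.83718490600586), 141.57901000976562) [ 516.2 -236.6   85. ]
top ((26.756555557250977, 23.68971824645996), (31.3609619140625, 32.450401306152344), 142.391357421875) [ 516.2 -236.7   85. ]
scene ((21.68449592590332, 20.440479278564453), (24.62492561340332, 38.12361145019531), 71.52609252929688) [ 518.4 -238.6   85. ]
scene ((21.25879669189453, 19.600893020629883), (26.782241821289062, 38.79266357421875), 71.8600845336914) [ 515.9 -238.3   85. ]
[ 515.55700637 -236.99906401  120.        ]
top (253.0, 374.8) [ 517.2 -234.9  120. ]
scene (212.85, 102.1) [ 517.9 -237.1  120. ]
sc [ 420.5 -138.2   85. ]
sc [ 611.7 -131.4   85. ]
sc [ 616.1 -336.8   85. ]
sc [ 429.5 -343.6   85. ]
tp [ 607.6 -128.8   85. ]
tp [ 614.3 -336.9   85. ]
tp [ 424.6 -343.2   85. ]
tp [ 419.3 -133.3   85. ]
```

```bash
cat >> h.py <<'E'
def to(x,y,z):
    s=env.state();w,a,b,c=s['ee_rot']
    from scipy.spatial.transform import Rotation as Ro
    R=Ro.from_quat([a,b,c,w]).as_matrix()
    d=R.T@(np.array([x,y,z])-s['ee_pos'])
    print('t',round(s['time_s'],2),'pos',s['ee_pos'].round(1),'xang',np.degrees(np.arctan2(R[1,0],R[0,0])).round(1),'tilt',R[:,2].round(3),'delta cm tool',(d/10).round(2),'F',s['contact_force'].round(1),'w',round(s['gripper_width'],1),'j6',s['joint_positions'][5].round(2),'tq',s['ft_torque'].round(2))
E
python3 -c "
from h import *
to(530.2,290,192)"
```

```text
t 1.0 pos [206.7 482.6 192.2] xang 66.8 tilt [ 0.  0. -1.] delta cm tool [-4.960e+00  3.732e+01  2.000e-02] F [-0.1  0.5  0.7] w 92.0 j6 -0.15 tq [ 0.03  0.04 -0.04]
```

Emit:
step_arm --pt "-0.4 3.1 0 0" --pt "-0.4 3.1 0 0" --pt "-0.4 3.1 0 0" --pt "-0.4 3.1 0 0" --pt "-0.4 3.1 0 0" --pt "-0.4 3.1 0 0" --pt "-0.4 3.1 0 0" --pt "-0.4 3.1 0 0" --pt "-0.4 3.1 0 0" --pt "-0.4 3.1 0 0" --pt "-0.4 3.1 0 0" --pt "-0.4 3.1 0 0" --fingers -1

```text
time_s: 2.0
ee_pos: [539.3, 288.2, 192.2]
ee_rot: [-0.001, 0.832, 0.555, 0.001]
contact_force: [1.2, 1.2, 0.1]
gripper_width: 91.3
```

```bash
python3 -c "
from h import *
to(530.2,290,27)"
```

```text
t 2.0 pos [539.3 288.2 192.2] xang 67.4 tilt [-0.001  0.003 -1.   ] delta cm tool [-0.22 -0.88 16.52] F [1.2 1.2 0.1] w 91.3 j6 -0.81 tq [ 0.07  0.03 -0.01]
```

Emit:
step_arm --pt "-0.2 -0.8 0 0.01" --pt "0 0 2.5 0" --pt "0 0 2.5 0" --pt "0 0 2.5 0" --pt "0 0 2.0 0" --pt "0 0 0 0"

```text
time_s: 2.5
ee_pos: [538.9, 284.2, 94.0]
ee_rot: [0.0, 0.838, 0.546, 0.003]
contact_force: [-0.1, -0.7, -0.1]
gripper_width: 92.0
```

```bash
python3 -c "
from h import *
to(530.2,290,27)
for c in('scene','top'):save(c,c+'1')
a=cv2.imread('pics/top1.png')[150:320,60:270];b=cv2.imread('pics/scene1.png')[60:220,200:380]
cv2.imwrite('pics/crop1.png',np.vstack([cv2.resize(a,(540,420)),cv2.resize(b,(540,480))])[:900])
cv2.imwrite('pics/crop1.png',cv2.resize(cv2.imread('pics/crop1.png'),(360,600)))
"
```

```text
t 2.5 pos [538.9 284.2  94. ] xang 66.2 tilt [ 0.006  0.003 -1.   ] delta cm tool [ 0.14 -1.06  6.7 ] F [-0.1 -0.7 -0.1] w 92.0 j6 -0.8 tq [-0.    0.07 -0.03]
```

View pics/crop1.png

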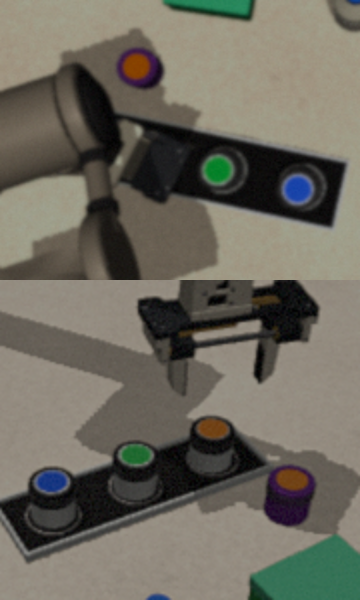

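The picture shows the open gripper above the lane, just over the amber cell. I'll correct the sideways error, then descend.

Emit:
step_arm --pt "0.1 -1.0 0 0" --pt "0 0 0 0" --pt "0 0 0 0"

```text
time_s: 2.85
ee_pos: [533.4, 291.8, 102.3]
ee_rot: [0.001, 0.837, 0.546, 0.01]
contact_force: [0.6, -0.5, -0.3]
gripper_width: 91.5
```

```bash
python3 -c "
from h import *
to(530.2,290,27)"
```

```text
t 2.85 pos [533.4 291.8 102.3] xang 66.2 tilt [ 0.018  0.008 -1.   ] delta cm tool [-0.4  -0.31  7.52] F [ 0.6 -0.5 -0.3] w 91.5 j6 -0.78 tq [-0.09  0.02  0.02]
```

Emit:
step_arm --pt "0 0 0 0" --pt "0 0 0 0" --pt "0 0 0 0" --pt "0 0 0 0"

```text
time_s: 3.18
ee_pos: [534.6, 293.1, 106.0]
ee_rot: [0.002, 0.837, 0.547, 0.013]
contact_force: [0.5, 0.1, -0.2]
gripper_width: 92.2
```

```bash
python3 -c "
from h import *
to(530.2,290,27)"
```

```text
t 3.18 pos [534.6 293.1 106. ] xang 66.3 tilt [ 0.023  0.01  -1.   ] delta cm tool [-0.61 -0.41  7.88] F [ 0.5  0.1 -0.2] w 92.2 j6 -0.78 tq [-0.02 -0.   -0.01]
```

Emit:
step_arm --pt "-0.3 -0.2 1 0" --pt "-0.3 -0.2 1 0" --pt "0 0 1 0" --pt "0 0 1 0" --pt "0 0 1 0" --pt "0 0 1 0"

```text
time_s: 3.68
ee_pos: [532.9, 290.5, 45.7]
ee_rot: [0.003, 0.837, 0.547, 0.016]
contact_force: [0.0, 0.3, -0.4]
gripper_width: 91.8
```

```bash
python3 -c "
from h import *
to(530.2,290,27)"
```

```text
t 3.68 pos [532.9 290.5  45.7] xang 66.3 tilt [ 0.03   0.013 -0.999] delta cm tool [-0.2  -0.27  1.86] F [ 0.   0.3 -0.4] w 91.8 j6 -0.79 tq [-0.01  0.03 -0.02]
```

Emit:
step_arm --pt "0 0 0 0"

```text
time_s: 3.77
ee_pos: [531.7, 290.0, 43.0]
ee_rot: [0.002, 0.837, 0.547, 0.014]
contact_force: [-0.2, -0.1, -0.6]
gripper_width: 92.0
```

```bash
python3 -c "
from h import *
to(530.2,290,27);s=env.state();print(s['joint_positions'],s['joint_vel'])"
```

```text
t 3.77 pos [531.7 290.   43. ] xang 66.3 tilt [ 0.027  0.012 -1.   ] delta cm tool [-0.09 -0.17  1.59] F [-0.2 -0.1 -0.6] w 92.0 j6 -0.79 tq [-0.06  0.04 -0.01]
[ 3.72166153e-01  6.17120169e-01  1.51095810e+00  1.38908968e-03
  9.84504766e-01 -7.85124057e-01] [ 0.00029564 -0.00340216 -0.0175998  -0.00066533  0.01420356 -0.00069344]
```

Emit:
step_arm --pt "0 0 0 0"

```text
time_s: 3.85
ee_pos: [531.6, 289.9, 42.2]
ee_rot: [0.002, 0.837, 0.546, 0.014]
contact_force: [1.2, -0.1, -0.4]
gripper_width: 91.9
```

```bash
python3 -c "
from h import *
to(530.2,290,27);s=env.state();print(s['joint_positions'],s['joint_vel'])"
```

```text
t 3.85 pos [531.6 289.9  42.2] xang 66.3 tilt [ 0.026  0.011 -1.   ] delta cm tool [-0.08 -0.16  1.52] F [ 1.2 -0.1 -0.4] w 91.9 j6 -0.79 tq [ 0.02 -0.01 -0.04]
[ 3.72125328e-01  6.18422328e-01  1.51083171e+00  1.40168884e-03
  9.84321123e-01 -7.85098594e-01] [-1.25310628e-05  2.46829861e-02  1.31285943e-02  2.28318033e-04
 -9.85896102e-03 -1.12081832e-05]
```

Emit:
step_arm --pt "0 0 0 0"

```text
time_s: 3.93
ee_pos: [531.5, 289.9, 41.9]
ee_rot: [0.002, 0.837, 0.546, 0.013]
contact_force: [-0.9, 1.3, 0.4]
gripper_width: 91.5
```

```bash
python3 -c "
from h import *
to(530.2,290,27);s=env.state();print(s['joint_positions'],s['joint_vel'],s['joint_efforts'])"
```

```text
t 3.93 pos [531.5 289.9  41.9] xang 66.3 tilt [ 0.025  0.011 -1.   ] delta cm tool [-0.07 -0.15  1.48] F [-0.9  1.3  0.4] w 91.5 j6 -0.79 tq [-0.05 -0.02  0.05]
[ 3.72117982e-01  6.19110592e-01  1.51066777e+00  1.37876193e-03
  9.84491278e-01 -7.85059282e-01] [-3.88090479e-05  3.17326001e-03 -9.46418605e-03 -1.39112713e-04
 -2.45740700e-06 -2.10143940e-04] [-2.67458445e-02 -5.29455686e+01 -2.08187467e+01  3.10212700e-02
 -9.57341096e-02  1.19619930e-03]
```

Emit:
step_arm --pt "0 0 -2.5 0" --pt "0 0 -2.5 0" --pt "0 0 -2.5 0" --pt "0 0 -2.0 0" --pt "0 0 0 0" --pt "0 0 0 0" --pt "0 0 0 0" --pt "0 0 0 0"

```text
time_s: 4.6
ee_pos: [529.3, 289.0, 141.1]
ee_rot: [0.002, 0.837, 0.547, 0.014]
contact_force: [-0.6, 0.2, 0.7]
gripper_width: 91.7
```

```bash
python3 -c "
from h import *
to(530.2,290,27)"
```

```text
t 4.6 pos [529.3 289.  141.1] xang 66.3 tilt [ 0.026  0.011 -1.   ] delta cm tool [-0.11 -0.18 11.41] F [-0.6  0.2  0.7] w 91.7 j6 -0.78 tq [ 0.01 -0.03  0.02]
```

Emit:
step_arm --pt "0 0 -1.5 0" --pt "0 0 -3 0" --pt "0 0 -4 0" --pt "0 0 -4 0" --pt "0 0 -4 0" --pt "0 0 0 0" --pt "0 0 0 0" --pt "0 0 0 0" --pt "0 0 0 0"

```text
time_s: 5.35
ee_pos: [521.8, 285.7, 298.8]
ee_rot: [-0.0, 0.837, 0.547, 0.002]
contact_force: [-0.4, 0.5, 0.2]
gripper_width: 91.6
```

```bash
python3 -c "
from h import *
to(530.2,290,27)"
```

```text
t 5.35 pos [521.8 285.7 298.8] xang 66.3 tilt [ 0.002  0.002 -1.   ] delta cm tool [ 0.65  0.56 27.18] F [-0.4  0.5  0.2] w 91.6 j6 -0.78 tq [-0.01  0.02  0.  ]
```

Emit:
step_arm --pt "0 0 1 0" --pt "0.1 0.1 2 0" --pt "0.1 0.1 2.5 0" --pt "0.1 0.1 2.5 0" --pt "0.1 0.1 2.5 0" --pt "0.1 0.1 2.5 0" --pt "0.1 0 2.5 0" --pt "0 0 2 0" --pt "0 0 1.5 0" --pt "0 0 1 0" --pt "0 0 0.6 0" --pt "0 0 0.3 0"

```text
time_s: 6.35
ee_pos: [516.2, 284.5, 59.6]
ee_rot: [-0.004, 0.837, 0.546, -0.015]
contact_force: [0.3, -0.5, -0.3]
gripper_width: 91.9
```

```bash
python3 -c "
from h import *
to(530.2,290,27)"
```

```text
t 6.35 pos [516.2 284.5  59.6] xang 66.3 tilt [-0.03 -0.01 -1.  ] delta cm tool [1.14 1.13 3.21] F [ 0.3 -0.5 -0.3] w 91.9 j6 -0.78 tq [0.04 0.03 0.02]
```

Emit:
step_arm --pt "0.5 0.5 -1 0" --pt "0.6 0.6 -1 0" --pt "0 0 0 0" --pt "0 0 0 0"

```text
time_s: 6.68
ee_pos: [528.9, 289.4, 75.7]
ee_rot: [-0.005, 0.837, 0.546, -0.019]
contact_force: [0.3, 0.9, -0.6]
gripper_width: 91.6
```

```bash
python3 -c "
from h import *
to(530.2,290,27)"
```

```text
t 6.68 pos [528.9 289.4  75.7] xang 66.3 tilt [-0.037 -0.013 -0.999] delta cm tool [0.24 0.24 4.86] F [ 0.3  0.9 -0.6] w 91.6 j6 -0.78 tq [-0.01 -0.06  0.04]
```

Emit:
step_arm --pt "0 0 -1 0" --pt "0 0 -2 0" --pt "0 0 -2 0" --pt "0 0 -2 0" --pt "0 0 -1.5 0" --pt "0 0 -1 0" --pt "0 0 -0.5 0" --pt "0 0 0 0"

```text
time_s: 7.35
ee_pos: [529.1, 289.5, 182.0]
ee_rot: [-0.005, 0.837, 0.546, -0.021]
contact_force: [0.2, 0.5, -0.3]
gripper_width: 92.2
```

```bash
python3 -c "
from h import *
to(530.2,290,27)"
```

```text
t 7.35 pos [529.1 289.5 182. ] xang 66.3 tilt [-0.04  -0.015 -0.999] delta cm tool [ 0.55  0.56 15.48] F [ 0.2  0.5 -0.3] w 92.2 j6 -0.78 tq [ 0.02 -0.03 -0.02]
```

Emit:
step_arm --pt "0 0 2.5 0" --pt "0 0 2.5 0" --pt "0 0 2.5 0" --pt "0 0 2 0" --pt "0 0 0 0" --pt "0 0 0 0" --pt "0 0 0 0"

```text
time_s: 7.93
ee_pos: [523.5, 287.5, 83.9]
ee_rot: [-0.005, 0.837, 0.546, -0.021]
contact_force: [0.2, 0.5, 0.7]
gripper_width: 92.3
```

```bash
python3 -c "
from h import *
to(530.2,290,27)"
```

```text
t 7.93 pos [523.5 287.5  83.9] xang 66.3 tilt [-0.04  -0.015 -0.999] delta cm tool [0.66 0.69 5.65] F [0.2 0.5 0.7] w 92.3 j6 -0.78 tq [ 0.02 -0.06 -0.01]
```

Emit:
step_arm --pt "0.0 -2.0 0 0" --pt "0 0 0 0" --pt "0 0 0 0" --pt "0 0 0 0"

```text
time_s: 8.27
ee_pos: [507.4, 296.6, 88.9]
ee_rot: [-0.004, 0.837, 0.546, -0.017]
contact_force: [1.1, 0.1, -0.6]
gripper_width: 91.8
```

```bash
python3 -c "
from h import *
to(530.2,290,27)"
```

```text
t 8.27 pos [507.4 296.6  88.9] xang 66.3 tilt [-0.034 -0.012 -0.999] delta cm tool [0.47 2.51 6.12] F [ 1.1  0.1 -0.6] w 91.8 j6 -0.76 tq [-0.01 -0.05 -0.07]
```

Emit:
step_arm --pt "0.1 0.4 0 0" --pt "0.1 0.4 0 0" --pt "0.1 0.4 0 0" --pt "0.1 0.4 0 0" --pt "0.1 0.4 0 0" --pt "0 0.3 0 0" --pt "0 0.1 0 0" --pt "0 0 0 0"

```text
time_s: 8.93
ee_pos: [537.4, 290.3, 90.0]
ee_rot: [-0.004, 0.838, 0.546, -0.015]
contact_force: [-0.1, 0.9, -0.2]
gripper_width: 91.6
```

```bash
python3 -c "
from h import *
to(530.2,290,27)"
```

```text
t 8.93 pos [537.4 290.3  90. ] xang 66.2 tilt [-0.029 -0.011 -1.   ] delta cm tool [-0.18 -0.51  6.32] F [-0.1  0.9 -0.2] w 91.6 j6 -0.79 tq [ 0.01 -0.06  0.01]
```

Emit:
step_arm --pt "0 -3.5 0 0" --pt "0 0 0 0" --pt "0 0 0 0" --pt "0 0.3 0 0" --pt "0 0.4 0 0" --pt "0 0.4 0 0" --pt "0 0.4 0 0" --pt "0 0.4 0 0" --pt "0 0.3 0 0" --pt "0 0.1 0 0" --pt "0 0 0 0"

```text
time_s: 9.85
ee_pos: [529.5, 292.9, 89.2]
ee_rot: [-0.004, 0.839, 0.544, -0.016]
contact_force: [0.2, -0.2, 0.3]
gripper_width: 92.0
```

```bash
python3 -c "
from h import *
to(530.2,290,27)"
```

```text
t 9.85 pos [529.5 292.9  89.2] xang 66.0 tilt [-0.03  -0.011 -0.999] delta cm tool [-0.1   0.33  6.22] F [ 0.2 -0.2  0.3] w 92.0 j6 -0.77 tq [-0.01 -0.02 -0.03]
```

Emit:
step_arm --pt "0 0 -1 0" --pt "0 0 -2 0" --pt "0 0 -2 0" --pt "0 0 -2 0" --pt "0 0 -2 0" --pt "0 0 -2 0" --pt "0 0 -2 0" --pt "0 0 -1.5 0" --pt "0 0 -1 0" --pt "0 0 -0.5 0" --pt "0 0 0 0" --pt "0 0 0 0"

```text
time_s: 10.85
ee_pos: [532.4, 295.1, 264.2]
ee_rot: [-0.004, 0.838, 0.545, -0.015]
contact_force: [-0.1, -0.6, -0.2]
gripper_width: 91.9
```

```bash
python3 -c "
from h import *
to(530.2,290,27)"
```

```text
t 10.85 pos [532.4 295.1 264.2] xang 66.1 tilt [-0.029 -0.01  -1.   ] delta cm tool [-0.06  0.54 23.73] F [-0.1 -0.6 -0.2] w 91.9 j6 -0.77 tq [ 0.03 -0.02 -0.01]
```

Emit:
step_arm --pt "0 0 4 0" --pt "0 0 4 0" --pt "0 0 4 0" --pt "0 0 0 0" --pt "0 0 0 0" --pt "0 0 0 0"

```text
time_s: 11.35
ee_pos: [528.0, 293.9, 141.0]
ee_rot: [-0.004, 0.838, 0.545, -0.015]
contact_force: [-0.6, 0.1, -0.8]
gripper_width: 91.8
```

```bash
python3 -c "
from h import *
to(530.2,290,27)"
```

```text
t 11.35 pos [528.  293.9 141. ] xang 66.1 tilt [-0.029 -0.01  -1.   ] delta cm tool [-0.03  0.61 11.4 ] F [-0.6  0.1 -0.8] w 91.8 j6 -0.77 tq [-0.02 -0.01 -0.03]
```

Emit:
step_arm --pt "0 0.2 1 0" --pt "0 0.2 1.5 0" --pt "0 0.1 1.5 0" --pt "0 0 1.5 0" --pt "0 0 1.2 0" --pt "0 0 1 0" --pt "0 0 0.6 0" --pt "0 0 0.3 0" --pt "0 0 0 0"

```text
time_s: 12.1
ee_pos: [542.5, 295.0, 65.3]
ee_rot: [-0.001, 0.838, 0.545, -0.0]
contact_force: [-0.3, 0.2, 0.6]
gripper_width: 91.7
```

```bash
python3 -c "
from h import *
to(530.2,290,27)"
```

```text
t 12.1 pos [542.5 295.   65.3] xang 66.1 tilt [-0.001  0.001 -1.   ] delta cm tool [-0.96 -0.91  3.83] F [-0.3  0.2  0.6] w 91.7 j6 -0.78 tq [-0.01  0.04 -0.01]
```

Emit:
step_arm --pt "-0.2 -0.2 0 0" --pt "-0.3 -0.25 0 0" --pt "-0.2 -0.2 0 0" --pt "-0.1 -0.1 0 0" --pt "0 0 0 0"

```text
time_s: 12.52
ee_pos: [532.8, 291.0, 68.1]
ee_rot: [-0.0, 0.838, 0.545, 0.002]
contact_force: [0.4, -0.6, 0.4]
gripper_width: 91.9
```

```bash
python3 -c "
from h import *
to(530.2,290,27)"
```

```text
t 12.52 pos [532.8 291.   68.1] xang 66.1 tilt [ 0.003  0.003 -1.   ] delta cm tool [-0.21 -0.21  4.11] F [ 0.4 -0.6  0.4] w 91.9 j6 -0.78 tq [-0.01 -0.01  0.05]
```

Level again. I'll descend in small, pure-z steps.

Emit:
step_arm --pt "-0.1 -0.1 0 0" --pt "0 0 0.5 0" --pt "0 0 0.7 0" --pt "0 0 0.7 0" --pt "0 0 0.7 0" --pt "0 0 0.6 0" --pt "0 0 0.4 0" --pt "0 0 0 0" --pt "0 0 0 0"

```text
time_s: 13.27
ee_pos: [531.0, 290.3, 27.3]
ee_rot: [-0.0, 0.838, 0.545, 0.001]
contact_force: [0.8, -0.3, -0.2]
gripper_width: 92.0
```

```bash
python3 -c "
from h import *
to(530.2,290,27)"
```

```text
t 13.27 pos [531.  290.3  27.3] xang 66.1 tilt [ 0.002  0.002 -1.   ] delta cm tool [-0.06 -0.06  0.03] F [ 0.8 -0.3 -0.2] w 92.0 j6 -0.78 tq [ 0.01  0.03 -0.05]
```

Positioned over the collar. Closing the fingers.

Emit:
step_arm --pt "0 0 0 0" --pt "0 0 0 0" --pt "0 0 0 0" --pt "0 0 0 0" --pt "0 0 0 0" --pt "0 0 0 0" --fingers 1

```text
time_s: 13.77
ee_pos: [531.8, 290.6, 28.3]
ee_rot: [-0.0, 0.838, 0.545, 0.002]
contact_force: [0.4, 0.3, -0.1]
gripper_width: 56.5
```

```bash
python3 -c "
from h import *
to(530.2,290,27)
save('scene','scene2')
b=cv2.imread('pics/scene2.png')[60:220,200:380]
cv2.imwrite('pics/crop2.png',cv2.resize(b,None,fx=3,fy=3))
"
```

```text
t 13.77 pos [531.8 290.6  28.3] xang 66.1 tilt [ 0.003  0.003 -1.   ] delta cm tool [-0.12 -0.12  0.13] F [ 0.4  0.3 -0.1] w 56.5 j6 -0.78 tq [-0.    0.    0.02]
```

View pics/crop2.png

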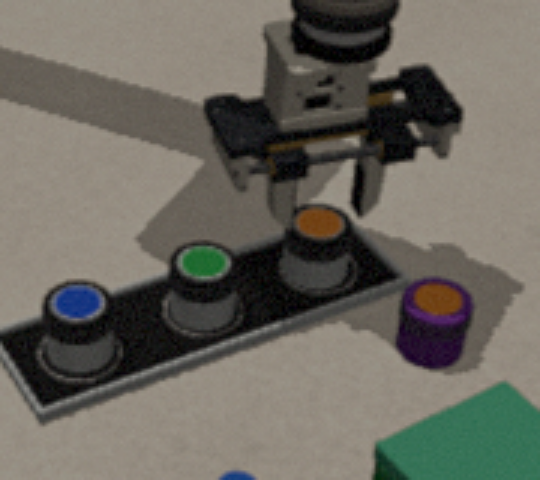

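```bash
python3 -c "
from h import *
for s in(-1,1):
  for z in(28,56):
    p=proj('scene',(531.8+s*30*.405,290.6+s*30*.914,z));print(s,z,((p-[200,60])*3).round())
p=proj('scene',(531.8,290.6,56));print(((p-[200,60])*3).round())
to(530,290,27)
save('scene','scene3')
b=cv2.imread('pics/scene3.png')[60:220,200:380]
cv2.imwrite('pics/crop3.png',cv2.resize(b,None,fx=3,fy=3))
"
```

```text
-1 28 [284. 254.]
-1 56 [286. 228.]
1 28 [351. 242.]
1 56 [354. 216.]
[320. 222.]
t 13.82 pos [531.8 290.6  28.3] xang 66.1 tilt [ 0.004  0.003 -1.   ] delta cm tool [-0.13 -0.14  0.13] F [-0.7 -0.1 -0.3] w 52.2 j6 -0.78 tq [-0.02  0.03 -0.03]
```

View pics/crop3.png

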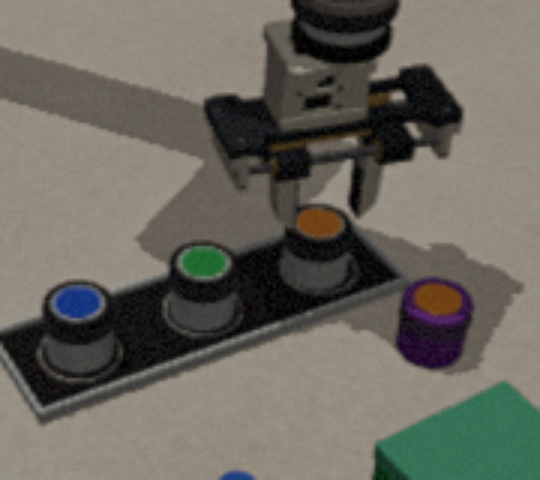

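```bash
python3 -c "
from h import *
for p in((290,218),(358,214)):
  for z in(28,45,60): print(p,z,ray('scene',60+p[1]/3,200+p[0]/3,z).round(1))
to(530,290,27)
save('top','top4')
save('scene','scene4')
b=cv2.imread('pics/top4.png')[150:330,40:240]
cv2.imwrite('pics/crop4.png',cv2.resize(b,None,fx=3,fy=3))
b=cv2.imread('pics/scene4.png')[100:170,260:340]
cv2.imwrite('pics/crop5.png',cv2.resize(b,None,fx=8,fy=8,interpolation=2))
"
```

```text
(290, 218) 28 [487.2 300.7  28. ]
(290, 218) 45 [502.4 284.8  45. ]
(290, 218) 60 [515.7 270.8  60. ]
(358, 214) 28 [520.2 350.7  28. ]
(358, 214) 45 [534.6 333.6  45. ]
(358, 214) 60 [547.3 318.6  60. ]
t 13.87 pos [531.8 290.6  28.3] xang 66.1 tilt [ 0.003  0.003 -1.   ] delta cm tool [-0.13 -0.14  0.13] F [-0.3 -0.   0.1] w 48.4 j6 -0.78 tq [ 0.06  0.   -0.  ]
```

View pics/crop4.png

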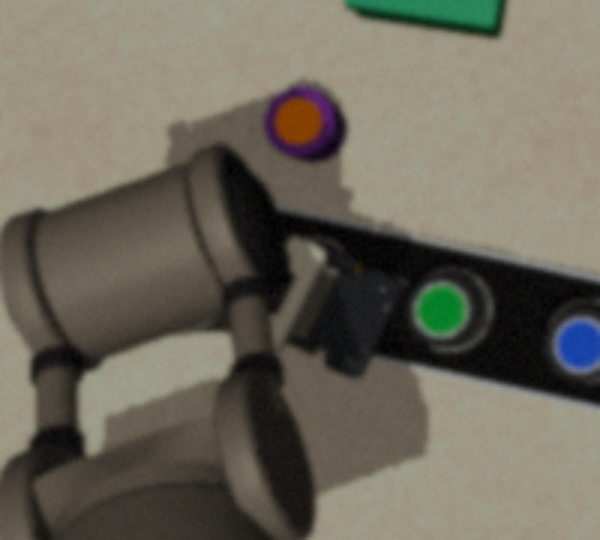

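View pics/crop5.png

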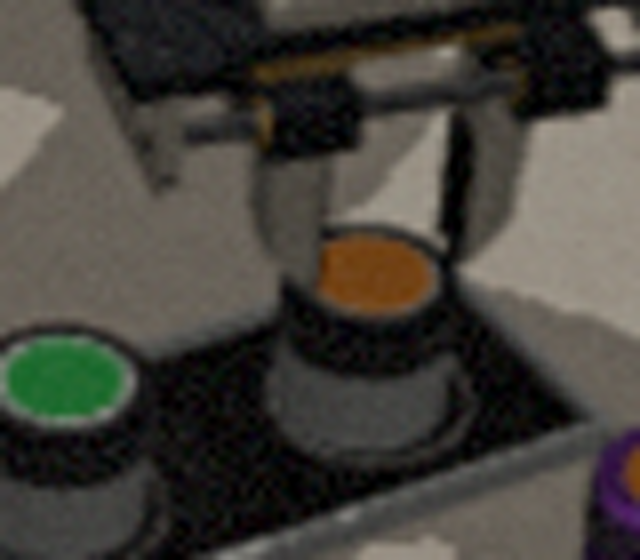

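```bash
python3 -c "
from h import *
for z in(28,47,60,94,120): print(z,proj('scene',(531.8,290.6,z)).round(1),((proj('scene',(531.8,290.6,z))-[260,100])*8).round(),((proj('top',(531.8,290.6,z))-[40,150])*3).round())
to(530,290,27);print(env.state()['joint_positions'])
save('scene','scene6')
b=cv2.imread('pics/scene6.png')[60:170,240:370]
cv2.imwrite('pics/crop6.png',cv2.resize(b,None,fx=5,fy=5,interpolation=2))
"
```

```text
28 [305.8 142.7] [366. 342.] [309. 277.]
47 [306.4 136.8] [372. 294.] [303. 277.]
60 [306.9 132.7] [375. 262.] [299. 276.]
94 [308.2 121.6] [385. 173.] [287. 274.]
120 [309.2 112.8] [393. 102.] [278. 273.]
t 13.97 pos [531.7 290.6  28.2] xang 66.1 tilt [ 0.003  0.003 -1.   ] delta cm tool [-0.12 -0.13  0.12] F [-0.2 -0.6  0.4] w 40.4 j6 -0.78 tq [-0.    0.01  0.01]
[ 0.37297451  0.6494728   1.49539228  0.00152088  0.99282991 -0.7812227 ]
```

View pics/crop6.png

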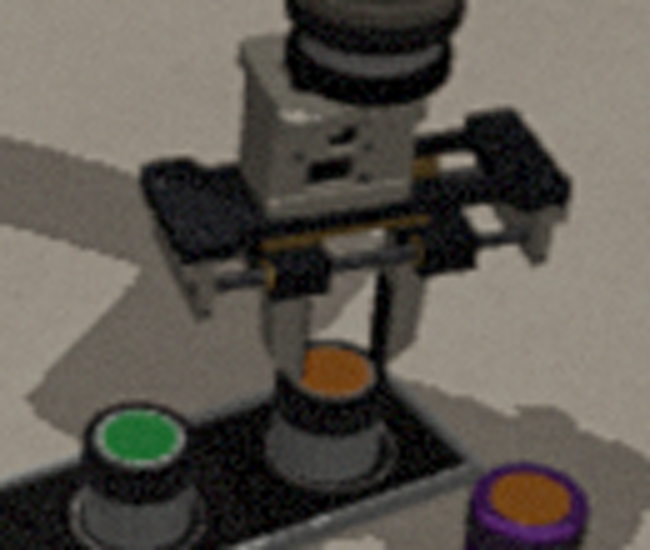

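Emit:
step_arm --pt "0 0 0 0" --pt "0 0 0 0" --pt "0 0 0 0" --pt "0 0 0 0" --pt "0 0 0 0" --pt "0 0 0 0" --fingers -1

```text
time_s: 14.52
ee_pos: [531.6, 290.6, 28.0]
ee_rot: [-0.0, 0.838, 0.545, 0.002]
contact_force: [-0.2, 0.0, 0.3]
gripper_width: 71.8
```

```bash
python3 -c "
from h import *
to(530,290,27)
s=env.state();P=s['ee_pos'];import math
from scipy.spatial.transform import Rotation as Ro
w,a,b,c=s['ee_rot'];R=Ro.from_quat([a,b,c,w]).as_matrix()
for cam in('scene','top'):
  im=save(cam,cam+'7')[:,:,::-1].copy()
  o,S=((50,230),5) if cam=='scene' else((190,90),5)
  im=im[o[0]:o[0]+120,o[1]:o[1]+150];im=cv2.resize(im,None,fx=S,fy=S,interpolation=2)
  def q(l): return tuple(int(v) for v in (proj(cam,P+R@np.array(l,float))-[o[1],o[0]]+.5)*S)
  for sx in(-1,1):
    cv2.line(im,q((sx*46,0,0)),q((sx*46,0,-66)),(0,0,255),1)
  for zz in(-66,):
    pts=[q((95,37,zz)),q((95,-37,zz)),q((-95,-37,zz)),q((-95,37,zz))]
    for i in range(4): cv2.line(im,pts[i],pts[(i+1)%4],(0,255,0),1)
  cv2.imwrite('pics/ov_%s.png'%cam,im)
"
```

```text
t 14.52 pos [531.6 290.6  28. ] xang 66.1 tilt [ 0.003  0.003 -1.   ] delta cm tool [-0.11 -0.12  0.1 ] F [-0.2  0.   0.3] w 71.8 j6 -0.78 tq [-0.04  0.01  0.  ]
```

View pics/ov_scene.png

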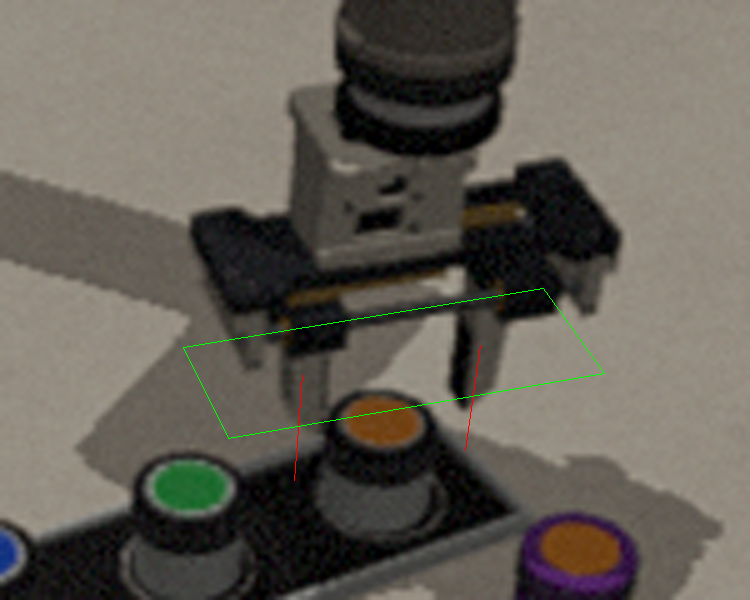

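View pics/ov_top.png

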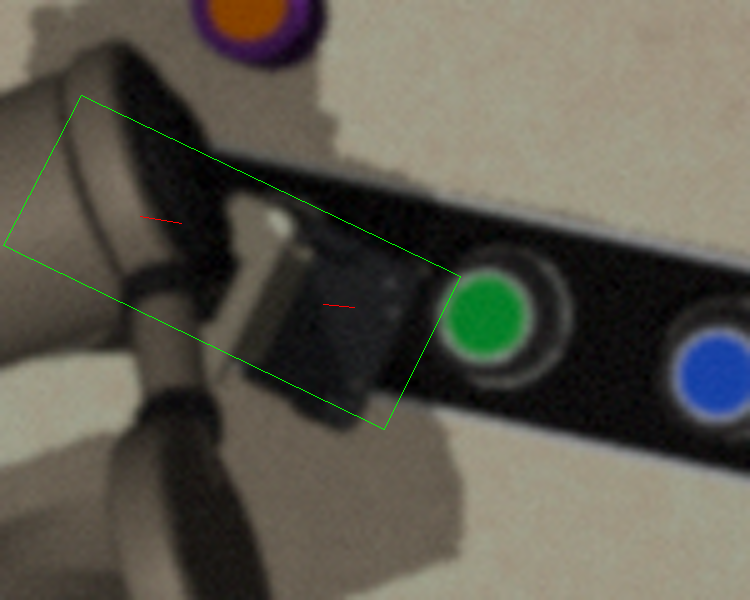

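```bash
cat >> h.py <<'E'
def tri(pt,ps):
    A=[];b=[]
    for cam,(c,r) in zip(('top','scene'),(pt,ps)):
        m=env.camera_model(cam);K,R,t=[np.array(m[k],float) for k in('K','R','t')]
        P=K@np.c_[R,t]
        for u,i in((c,0),(r,1)):
            q=u*P[2]-P[i]; s=np.linalg.norm(q[:3]);A.append(q[:3]/s);b.append(-q[3]/s)
    x,res,*_=np.linalg.lstsq(np.array(A),np.array(b),rcond=None)
    return x.round(1),[ (proj(c,x)-p).round(1) for c,p in(('top',pt),('scene',ps))]
E
python3 -c "
from h import *
A=tri((174.5,243.5),(277.5,111.5));B=tri((158.5,275.5),(268.5,93.5));print(A,B)
C=np.array([531.6,290.6]);u=np.array([.405,.914]);v=np.array([.914,-.405])
for p in(A,B):print((p[0][:2]-C)@u,(p[0][:2]-C)@v)
m=env.camera_model('top');print(m['R'])
for r in env.mark_of('collar','top')[:2]:print(r)
im=save('scene','scene8');b=im[60:180,220:370,::-1];cv2.imwrite('pics/crop8.png',cv2.resize(b,None,fx=5,fy=5,interpolation=2))
"
```

```text
(array([527.1, 191.2, 165.3]), [array([-0., -0.]), array([-0.,  0.])]) (array([461.5, 220.6, 166.8]), [array([-0.1, -0.1]), array([-0.1,  0. ])])
-92.67410000000004 36.14400000000001
-92.37050000000004 -35.72140000000001
[[ 2.12945758e-02 -9.99769915e-01  2.58015976e-03]
 [-9.88121381e-01 -2.14391880e-02 -1.52172592e-01]
 [ 1.52192896e-01  6.90939758e-04 -9.88350568e-01]]
{'at': [0.5013, 0.2687], 'conf': 0.61}
```

View pics/crop8.png

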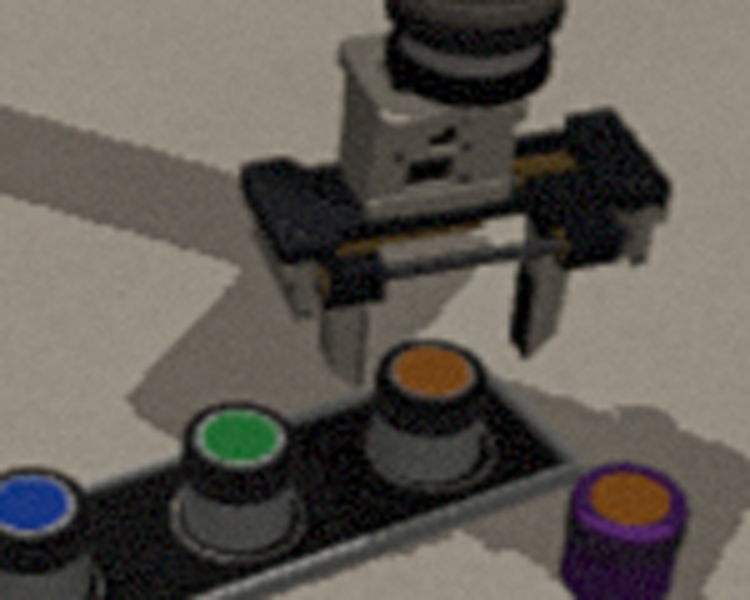

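```bash
python3 -c "
from h import *
to(530,290,27)
C=np.array([531.6,290.6]);u=np.array([.405,.914]);v=np.array([.914,-.405])
for s in(-46,46):
  for z in (28,50,60,70):
    print(s,z,[proj('scene',(*(C+s*k*u+9.5*w*v),z)).round(1) for k in(1,1.41) for w in(-1,1)])
"
```

```text
t 14.72 pos [531.6 290.5  28. ] xang 66.1 tilt [ 0.003  0.003 -1.   ] delta cm tool [-0.11 -0.12  0.1 ] F [-0.3  0.8 -0.1] w 87.8 j6 -0.78 tq [0.02 0.05 0.01]
-46 28 [array([287.3, 143.3]), array([289.7, 148. ]), array([280.2, 144.5]), array([282.5, 149.2])]
-46 50 [array([287.8, 136.5]), array([290.3, 141.1]), array([280.6, 137.7]), array([283. , 142.4])]
-46 60 [array([288.1, 133.3]), array([290.5, 138. ]), array([280.8, 134.5]), array([283.2, 139.2])]
-46 70 [array([288.3, 130.1]), array([290.8, 134.7]), array([281. , 131.3]), array([283.4, 136. ])]
46 28 [array([321.3, 137.5]), array([324.1, 142. ]), array([328.2, 136.3]), array([331. , 140.8])]
46 50 [array([322.3, 130.6]), array([325.1, 135.2]), array([329.2, 129.5]), array([332.1, 134. ])]
46 60 [array([322.7, 127.5]), array([325.6, 132. ]), array([329.7, 126.3]), array([332.6, 130.8])]
46 70 [array([323.2, 124.3]), array([326. , 128.8]), array([330.2, 123.1]), array([333.1, 127.6])]
```

Emit:
step_arm --pt "-0.1 -0.1 0.3 0" --pt "0 0 0.5 0" --pt "0 0 0.6 0" --pt "0 0 0.6 0" --pt "0 0 0.4 0" --pt "0 0 0.2 0" --pt "0 0 0 0"

```text
time_s: 15.3
ee_pos: [529.6, 289.8, -1.6]
ee_rot: [-0.0, 0.838, 0.545, 0.001]
contact_force: [-0.2, -0.3, 0.3]
gripper_width: 91.7
```

```bash
python3 -c "
from h import *
to(530.2,290,-7)
im=save('scene','scene9');b=im[60:180,220:370,::-1];cv2.imwrite('pics/crop9.png',cv2.resize(b,None,fx=5,fy=5,interpolation=2))
"
```

```text
t 15.3 pos [529.6 289.8  -1.6] xang 66.1 tilt [ 0.002  0.002 -1.   ] delta cm tool [0.04 0.05 0.54] F [-0.2 -0.3  0.3] w 91.7 j6 -0.78 tq [ 0.02 -0.01  0.03]
```

View pics/crop9.png

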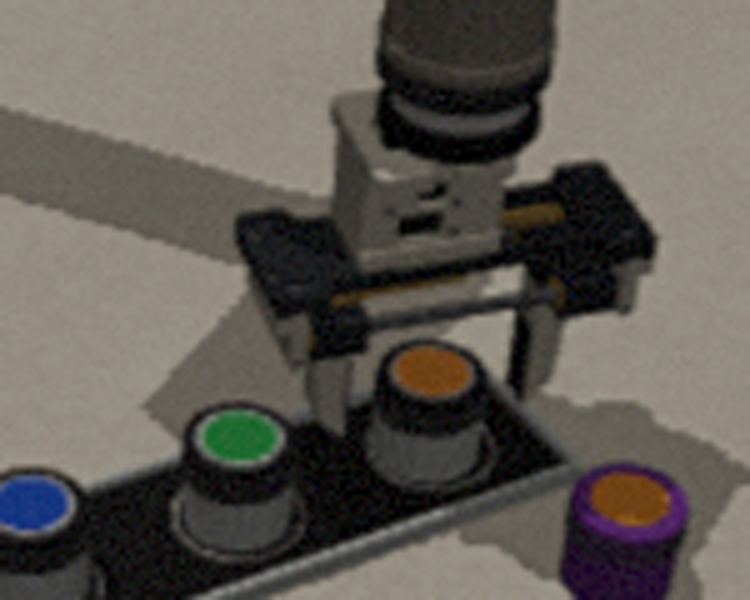

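The picture shows the fingertips at about 35 mm true height beside the collar, although the reported TCP z is −1.6. The reported z is therefore about 35 mm too low; x and y agree. I'll go down a bit more and grip.

Emit:
step_arm --pt "0 0 0.3 0" --pt "0 0 0.3 0" --pt "0 0 0.1 0" --pt "0 0 0 0"

```text
time_s: 15.68
ee_pos: [530.2, 290.0, -8.7]
ee_rot: [-0.0, 0.838, 0.545, 0.002]
contact_force: [0.1, -0.6, 0.8]
gripper_width: 91.8
```

Emit:
step_arm --pt "0 0 0 0" --pt "0 0 0 0" --pt "0 0 0 0" --pt "0 0 0 0" --pt "0 0 0 0" --pt "0 0 0 0" --pt "0 0 0 0" --pt "0 0 0 0" --fingers 1

```text
time_s: 16.35
ee_pos: [530.5, 290.2, -8.1]
ee_rot: [-0.0, 0.838, 0.545, 0.002]
contact_force: [0.2, -0.8, -0.8]
gripper_width: 55.4
```

```bash
python3 -c "
from h import *
to(530.2,290,-9)
im=save('scene','scene10');b=im[60:180,220:370,::-1];cv2.imwrite('pics/crop10.png',cv2.resize(b,None,fx=5,fy=5,interpolation=2))
to(530.2,290,-9)
"
```

```text
t 16.35 pos [530.5 290.2  -8.1] xang 66.1 tilt [ 0.004  0.003 -1.   ] delta cm tool [-0.03 -0.02  0.09] F [ 0.2 -0.8 -0.8] w 55.4 j6 -0.78 tq [ 0.04 -0.01 -0.  ]
t 16.4 pos [530.5 290.2  -8.1] xang 66.1 tilt [ 0.004  0.003 -1.   ] delta cm tool [-0.03 -0.02  0.09] F [ 0.1 -0.7 -0.8] w 55.5 j6 -0.78 tq [ 0.04 -0.01 -0.  ]
```

View pics/crop10.png

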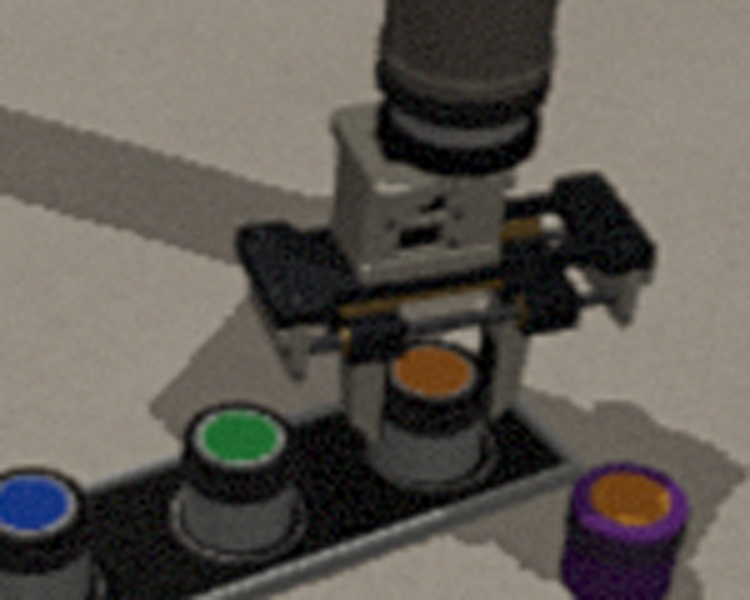

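Emit:
step_arm --pt "0 0 -0.5 0" --pt "0 0 -1.2 0" --pt "0 0 -1.8 0" --pt "0 0 -1.8 0" --pt "0 0 -1.8 0" --pt "0 0 -1.8 0" --pt "0 0 -1.8 0" --pt "0 0 -1.4 0" --pt "0 0 -0.8 0" --pt "0 0 -0.4 0" --pt "0 0 0 0" --pt "0 0 0 0"

```text
time_s: 17.4
ee_pos: [528.8, 289.4, 138.2]
ee_rot: [-0.0, 0.838, 0.545, 0.002]
contact_force: [0.3, -1.4, -1.3]
gripper_width: 55.4
```

```bash
python3 -c "
from h import *
to(516.5,-236.8,150)
im=save('scene','scene11');b=im[20:180,220:370,::-1];cv2.imwrite('pics/crop11.png',cv2.resize(b,None,fx=3.5,fy=3.5,interpolation=2))
"
```

```text
t 17.4 pos [528.8 289.4 138.2] xang 66.1 tilt [ 0.004  0.003 -1.   ] delta cm tool [-48.6   20.2   -1.34] F [ 0.3 -1.4 -1.3] w 55.4 j6 -0.78 tq [ 0.01 -0.03 -0.03]
```

View pics/crop11.png

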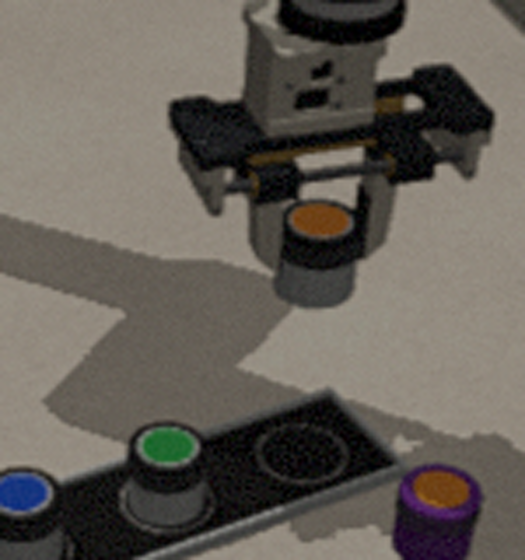

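Emit:
step_arm --pt "-0.8 0.3 0 0" --pt "-1.6 0.7 0 0" --pt "-2.2 0.9 0 0" --pt "-2.2 0.9 0 0" --pt "-2.2 0.9 0 0" --pt "-2.2 0.9 0 0" --pt "-2.2 0.9 0 0" --pt "-2.2 0.9 0 0" --pt "-2.2 0.9 0 0" --pt "-2.2 0.9 0 0" --pt "-2.2 0.9 0 0" --pt "-2.2 0.9 0 0"

```text
time_s: 18.45
ee_pos: [511.9, 12.4, 125.4]
ee_rot: [-0.005, 0.836, 0.548, -0.008]
contact_force: [0.6, -0.1, -1.7]
gripper_width: 55.5
```

```bash
python3 -c "
from h import *
to(516.5,-236.8,140)
"
```

```text
t 18.45 pos [511.9  12.4 125.4] xang 66.5 tilt [-0.019 -0.    -1.   ] delta cm tool [-22.69  10.33  -1.46] F [ 0.6 -0.1 -1.7] w 55.5 j6 -1.28 tq [-0.01  0.03  0.04]
```

Emit:
step_arm --pt "-2.2 0.9 -0.2 0" --pt "-2.2 0.9 -0.3 0" --pt "-2.2 0.9 -0.3 0" --pt "-2.2 0.9 -0.3 0" --pt "-2.2 0.9 -0.3 0" --pt "-2.2 0.9 -0.3 0" --pt "-1.9 0.8 -0.2 0" --pt "-1.4 0.7 0 0" --pt "-0.8 0.5 0 0" --pt "-0.3 0.2 0 0" --pt "0 0 0 0" --pt "0 0 0 0"

```text
time_s: 19.45
ee_pos: [499.5, -195.9, 134.5]
ee_rot: [-0.013, 0.838, 0.545, -0.016]
contact_force: [-0.3, 0.2, -1.5]
gripper_width: 55.8
```

```bash
python3 -c "
from h import *
to(516.5,-236.8,140)
im=save('scene','scene12');b=im[140:320,20:220,::-1];cv2.imwrite('pics/crop12.png',cv2.resize(b,None,fx=3,fy=3,interpolation=2))
"
```

```text
t 19.45 pos [ 499.5 -195.9  134.5] xang 66.1 tilt [-0.041  0.005 -0.999] delta cm tool [-3.05  3.19 -0.64] F [-0.3  0.2 -1.5] w 55.8 j6 -1.65 tq [ 0.06 -0.01 -0.02]
```

View pics/crop12.png

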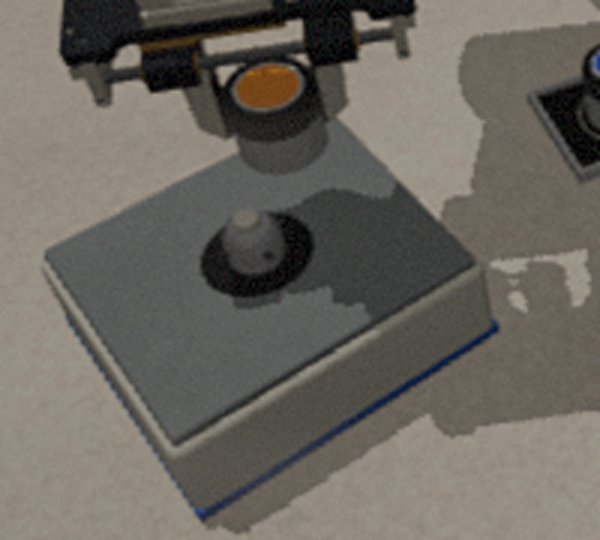

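Emit:
step_arm --pt "-0.4 0.4 0 0" --pt "-0.5 0.5 0 0" --pt "-0.5 0.5 0 0" --pt "-0.5 0.5 0 0" --pt "-0.3 0.3 0 0" --pt "-0.2 0.2 0 0" --pt "0 0 0 0" --pt "0 0 0 0"

```text
time_s: 20.17
ee_pos: [513.9, -227.9, 133.7]
ee_rot: [-0.014, 0.837, 0.547, -0.015]
contact_force: [0.7, 0.7, -0.8]
gripper_width: 55.4
```

```bash
python3 -c "
from h import *
to(516.5,-236.8,140)
"
```

```text
t 20.17 pos [ 513.9 -227.9  133.7] xang 66.3 tilt [-0.041  0.006 -0.999] delta cm tool [-0.72  0.57 -0.65] F [ 0.7  0.7 -0.8] w 55.4 j6 -1.7 tq [ 0.01 -0.02 -0.01]
```

Emit:
step_arm --pt "-0.2 0.2 0 0" --pt "-0.3 0.2 0 0" --pt "-0.1 0.1 0 0" --pt "0 0 0.3 0" --pt "0 0 0.5 0" --pt "0 0 0.5 0" --pt "0 0 0.2 0" --pt "0 0 0 0"

```text
time_s: 20.83
ee_pos: [515.0, -235.4, 116.8]
ee_rot: [-0.014, 0.837, 0.547, -0.016]
contact_force: [-0.5, 0.2, -1.9]
gripper_width: 55.5
```

```bash
python3 -c "
from h import *
to(516.5,-236.8,89)
im=save('scene','scene13');b=im[140:320,20:220,::-1];cv2.imwrite('pics/crop13.png',cv2.resize(b,None,fx=4,fy=3.3,interpolation=2)[:600])
"
```

```text
t 20.83 pos [ 515.  -235.4  116.8] xang 66.4 tilt [-0.041  0.006 -0.999] delta cm tool [-0.04  0.3   2.77] F [-0.5  0.2 -1.9] w 55.5 j6 -1.7 tq [ 0.02  0.01 -0.04]
```

View pics/crop13.png

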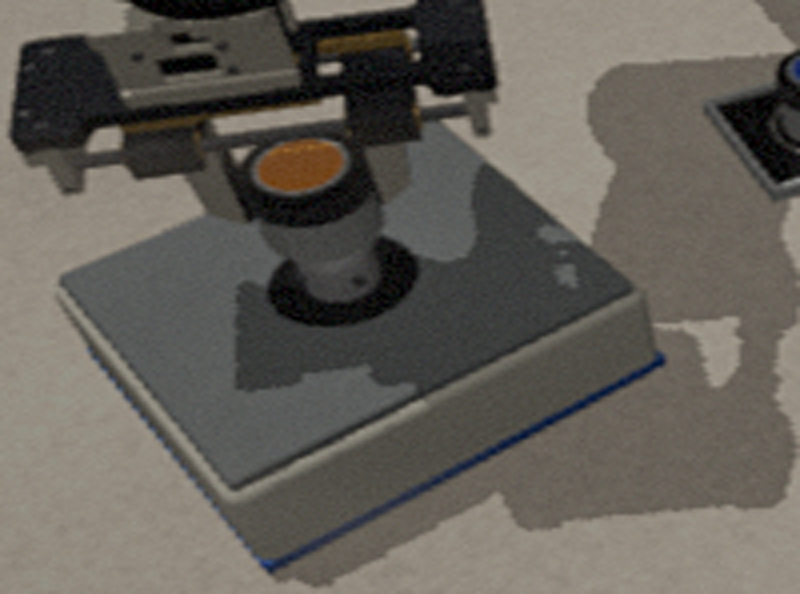

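```bash
python3 -c "
from h import *
im=cv2.imread('pics/scene13.png');h=cv2.cvtColor(im,cv2.COLOR_BGR2HSV)[150:230,60:130]
m=cv2.inRange(h,(8,120,80),(25,255,255));ys,xs=np.nonzero(m);r,c=ys.mean()+150,xs.mean()+60
print(len(ys),r,c)
for z in(171,181,191):print(z,ray('scene',r,c,z))
save('top','top13')
"
```

```text
266 187.3045112781955 95.6654135338346
171 [ 502.26304295 -229.45296535  171.        ]
181 [ 513.11732309 -231.91976586  181.        ]
191 [ 523.97160323 -234.38656636  191.        ]
```

```bash
python3 -c "
import cv2
b=cv2.imread('pics/top13.png')[190:310,300:430];cv2.imwrite('pics/t13.png',cv2.resize(b,None,fx=4,fy=4))"
```

```text
(no output)
```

View pics/t13.png

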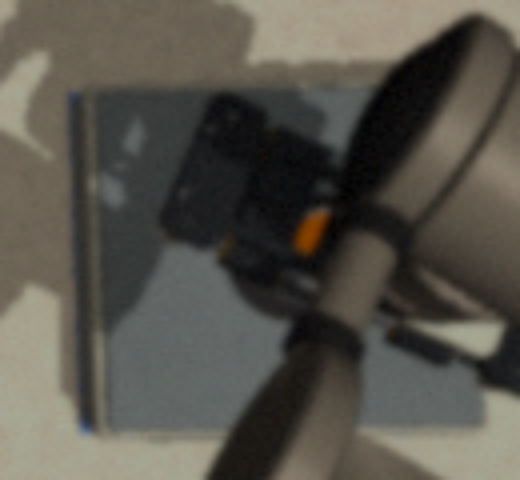

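Emit:
step_arm --pt "-0.15 0.15 0 0" --pt "-0.1 0.1 0.2 0" --pt "0 0.05 0.3 0" --pt "0 0 0.3 0" --pt "0 0 0.3 0" --pt "0 0 0.2 0"

```text
time_s: 21.43
ee_pos: [517.4, -239.7, 104.0]
ee_rot: [-0.013, 0.837, 0.547, -0.015]
contact_force: [0.1, 0.9, -1.2]
gripper_width: 55.3
```

```bash
python3 -c "
from h import *
to(516.5,-238,89)
im=save('scene','scene14');b=im[140:320,20:220,::-1];cv2.imwrite('pics/crop14.png',cv2.resize(b,None,fx=4,fy=3.3,interpolation=2)[:600])
h=cv2.cvtColor(im,cv2.COLOR_RGB2HSV)[150:230,60:130]
m=cv2.inRange(h,(8,120,80),(25,255,255));ys,xs=np.nonzero(m);r,c=ys.mean()+150,xs.mean()+60
for z in(165,170,175):print(z,ray('scene',r,c,z))
"
```

```text
t 21.43 pos [ 517.4 -239.7  104. ] xang 66.4 tilt [-0.039  0.005 -0.999] delta cm tool [ 0.13 -0.09  1.5 ] F [ 0.1  0.9 -1.2] w 55.3 j6 -1.71 tq [ 0.   -0.08  0.04]
165 [ 513.21635999 -236.37199748  165.        ]
170 [ 518.49377434 -237.53339662  170.        ]
175 [ 523.77118868 -238.69479576  175.        ]
```

View pics/crop14.png

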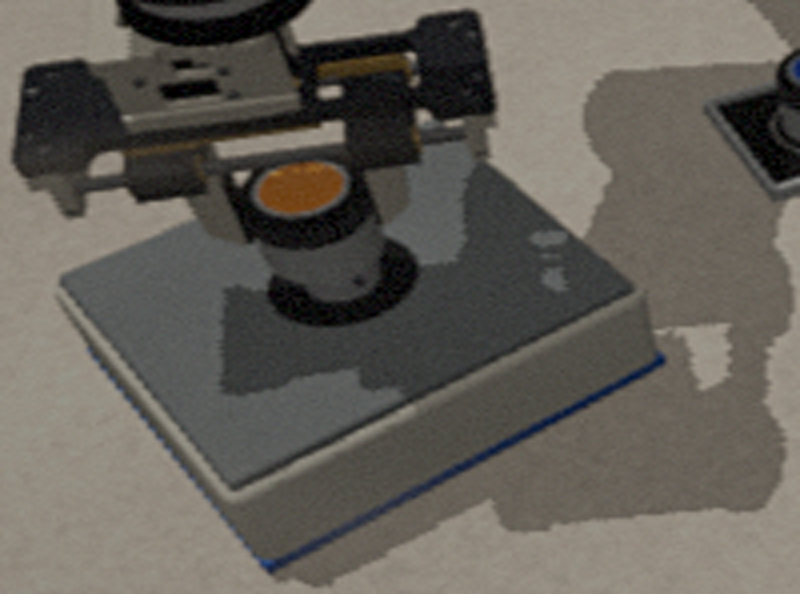

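Emit:
step_arm --pt "0 0 0.25 0" --pt "0 0 0.25 0" --pt "0 0 0.25 0" --pt "0 0 0.25 0"

```text
time_s: 21.82
ee_pos: [516.8, -239.4, 92.9]
ee_rot: [-0.013, 0.837, 0.547, -0.015]
contact_force: [-0.6, 0.8, 2.2]
gripper_width: 55.3
```

```bash
python3 -c "
from h import *
to(516.5,-238,89)
"
```

```text
t 21.82 pos [ 516.8 -239.4   92.9] xang 66.4 tilt [-0.039  0.005 -0.999] delta cm tool [ 0.12 -0.07  0.4 ] F [-0.6  0.8  2.2] w 55.3 j6 -1.71 tq [0.29 0.12 0.02]
```

Emit:
step_arm --pt "0.1 -0.07 0.1 0" --pt "0 0 0.2 0" --pt "0 0 0.2 0"

```text
time_s: 22.07
ee_pos: [515.9, -237.8, 87.5]
ee_rot: [-0.013, 0.837, 0.547, -0.015]
contact_force: [-0.6, 0.6, -1.1]
gripper_width: 55.3
```

```bash
python3 -c "
from h import *
to(516.5,-238,89)
"
```

```text
t 22.07 pos [ 515.9 -237.8   87.5] xang 66.4 tilt [-0.04   0.005 -0.999] delta cm tool [ 0.01  0.05 -0.15] F [-0.6  0.6 -1.1] w 55.3 j6 -1.71 tq [ 0.02  0.01 -0.07]
```

Emit:
step_arm --pt "0 0.05 0.15 0" --pt "0 0 0.2 0" --pt "0 0 0.2 0"

```text
time_s: 22.32
ee_pos: [515.8, -237.8, 81.2]
ee_rot: [-0.014, 0.837, 0.547, -0.015]
contact_force: [-0.4, 1.2, -1.1]
gripper_width: 55.3
```

```bash
python3 -c "
from h import *
to(516.5,-238,71)
"
```

```text
t 22.32 pos [ 515.8 -237.8   81.2] xang 66.4 tilt [-0.041  0.006 -0.999] delta cm tool [0.02 0.11 1.02] F [-0.4  1.2 -1.1] w 55.3 j6 -1.71 tq [0.04 0.04 0.02]
```

Emit:
step_arm --pt "0 0.05 0.15 0" --pt "0 0 0.2 0" --pt "0 0 0.1 0"

```text
time_s: 22.57
ee_pos: [515.8, -237.9, 76.0]
ee_rot: [-0.014, 0.837, 0.547, -0.016]
contact_force: [-1.0, 1.5, 3.6]
gripper_width: 55.3
```

```bash
python3 -c "
from h import *
to(516.5,-238,71)
im=save('scene','scene15');b=im[140:320,20:220,::-1];cv2.imwrite('pics/crop15.png',cv2.resize(b,None,fx=4,fy=3.3,interpolation=2)[:600])
h=cv2.cvtColor(im,cv2.COLOR_RGB2HSV)[150:230,60:130]
m=cv2.inRange(h,(8,120,80),(25,255,255));ys,xs=np.nonzero(m);r,c=ys.mean()+150,xs.mean()+60
for z in(135,145,155):print(z,ray('scene',r,c,z))
"
```

```text
t 22.57 pos [ 515.8 -237.9   76. ] xang 66.4 tilt [-0.042  0.006 -0.999] delta cm tool [0.03 0.09 0.5 ] F [-1.   1.5  3.6] w 55.3 j6 -1.71 tq [ 0.15  0.25 -0.  ]
135 [ 510.43117707 -234.96519701  135.        ]
145 [ 520.51509328 -237.19730666  145.        ]
155 [ 530.59900949 -239.42941631  155.        ]
```

View pics/crop15.png

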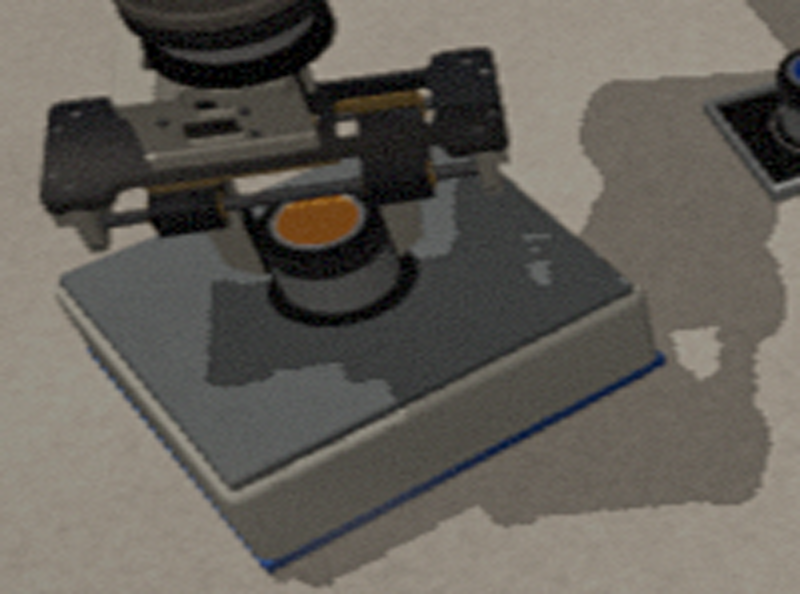

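The contact height and force match the plunger: about 4.7 N with the underside about 5 mm above the deck. The picture puts the window at about 141 mm, where resting on the pins would put it at 153. So the keyways already dropped over the pins. Pushing home.

Emit:
step_arm --pt "0 0.05 0.2 0" --pt "0 0.05 0.3 0" --pt "0 0 0.3 0" --pt "0 0 0.3 0"

```text
time_s: 22.95
ee_pos: [515.9, -238.1, 71.9]
ee_rot: [-0.013, 0.837, 0.547, -0.016]
contact_force: [-8.4, 4.9, 25.4]
gripper_width: 55.3
```

```bash
python3 -c "
from h import *
to(516.5,-238,71)
"
```

```text
t 22.95 pos [ 515.9 -238.1   71.9] xang 66.4 tilt [-0.04   0.004 -0.999] delta cm tool [0.04 0.06 0.09] F [-8.4  4.9 25.4] w 55.3 j6 -1.71 tq [ 0.99  1.47 -0.  ]
```

The cell is tilted about 0.04 rad in the grip, so its rim touches the deck on one side. I'll release it so it levels on the plunger, then re-grip and push straight.

Emit:
step_arm --pt "0 0 0 0" --pt "0 0 0 0" --pt "0 0 0 0" --pt "0 0 0 0" --pt "0 0 0 0" --fingers 0.3

```text
time_s: 23.37
ee_pos: [516.0, -238.2, 74.0]
ee_rot: [-0.012, 0.837, 0.547, -0.015]
contact_force: [-2.1, 0.4, 3.8]
gripper_width: 55.3
```

```bash
python3 -c "
from h import *
to(516.5,-238,71)
im=save('scene','scene16');b=im[140:320,20:220,::-1];cv2.imwrite('pics/crop16.png',cv2.resize(b,None,fx=4,fy=3.3,interpolation=2)[:600])
h=cv2.cvtColor(im,cv2.COLOR_RGB2HSV)[150:230,60:130]
m=cv2.inRange(h,(8,120,80),(25,255,255));ys,xs=np.nonzero(m);r,c=ys.mean()+150,xs.mean()+60
for z in(135,140,145,150):print(z,ray('scene',r,c,z))
"
```

```text
t 23.37 pos [ 516.  -238.2   74. ] xang 66.4 tilt [-0.039  0.003 -0.999] delta cm tool [0.04 0.05 0.29] F [-2.1  0.4  3.8] w 55.3 j6 -1.71 tq [0.21 0.39 0.04]
135 [ 512.23375906 -234.72580193  135.        ]
140 [ 517.26102051 -235.84380857  140.        ]
145 [ 522.28828195 -236.96181521  145.        ]
150 [ 527.3155434  -238.07982185  150.        ]
```

View pics/crop16.png

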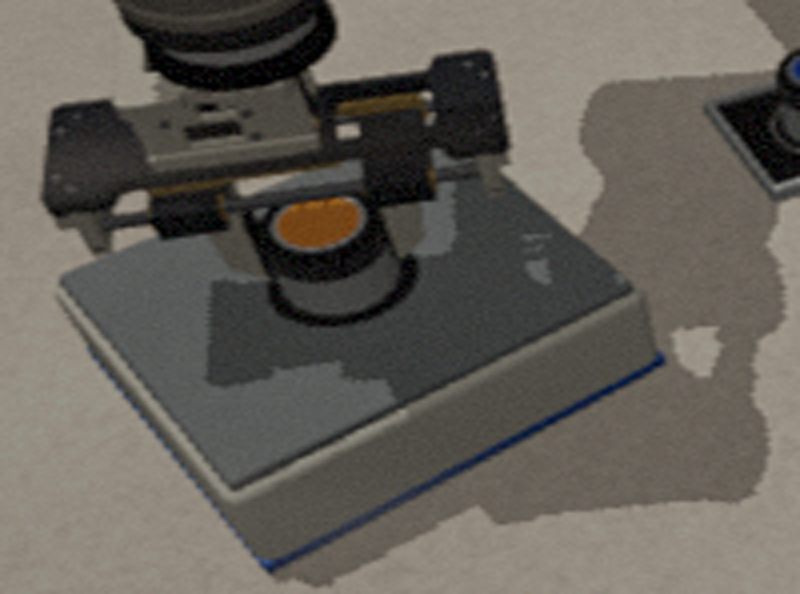

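Emit:
step_arm --pt "0 0 0 0" --pt "0 0 0 0" --pt "0 0 0 0" --pt "0 0 0 0" --fingers -0.5

```text
time_s: 23.75
ee_pos: [517.3, -238.8, 73.0]
ee_rot: [-0.011, 0.837, 0.547, -0.015]
contact_force: [-0.4, -0.1, -0.1]
gripper_width: 68.6
```

```bash
python3 -c "
from h import *
to(516.5,-238,71)
im=save('scene','scene17');b=im[140:320,20:220,::-1];cv2.imwrite('pics/crop17.png',cv2.resize(b,None,fx=4,fy=3.3,interpolation=2)[:600])
h=cv2.cvtColor(im,cv2.COLOR_RGB2HSV)[150:230,60:130]
m=cv2.inRange(h,(8,120,80),(25,255,255));ys,xs=np.nonzero(m);r,c=ys.mean()+150,xs.mean()+60
for z in(135,140,145,150):print(z,ray('scene',r,c,z))
"
```

```text
t 23.75 pos [ 517.3 -238.8   73. ] xang 66.4 tilt [-0.036  0.002 -0.999] delta cm tool [ 0.05 -0.1   0.2 ] F [-0.4 -0.1 -0.1] w 68.6 j6 -1.71 tq [ 0.01 -0.03  0.02]
135 [ 506.49981547 -232.29071894  135.        ]
140 [ 511.57382641 -233.42857909  140.        ]
145 [ 516.64783735 -234.56643924  145.        ]
150 [ 521.72184829 -235.70429939  150.        ]
```

View pics/crop17.png

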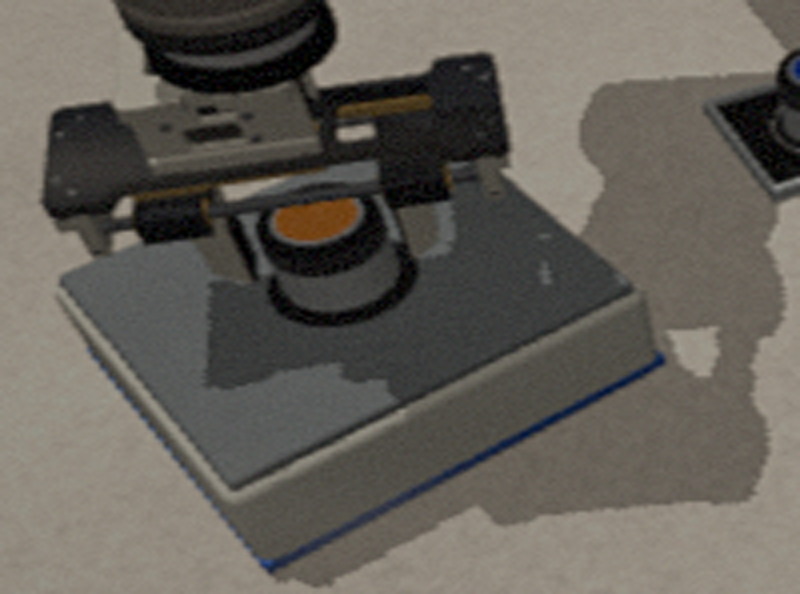

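Emit:
step_arm --pt "0.03 -0.15 -0.1 0" --pt "0.02 -0.15 -0.1 0" --pt "0 0 0 0"

```text
time_s: 24.05
ee_pos: [514.7, -237.1, 74.9]
ee_rot: [-0.011, 0.837, 0.547, -0.015]
contact_force: [1.1, 0.7, 0.3]
gripper_width: 68.8
```

```bash
python3 -c "
from h import *
to(513.8,-236.8,76)
"
```

```text
t 24.05 pos [ 514.7 -237.1   74.9] xang 66.4 tilt [-0.037  0.003 -0.999] delta cm tool [-0.01 -0.1  -0.11] F [1.1 0.7 0.3] w 68.8 j6 -1.71 tq [-0.06  0.03 -0.02]
```

Emit:
step_arm --pt "0 0 0 0" --pt "0 0 0 0" --pt "0 0 0 0" --pt "0 0 0 0" --pt "0 0 0 0" --fingers 1

```text
time_s: 24.47
ee_pos: [514.7, -237.1, 75.1]
ee_rot: [-0.011, 0.837, 0.547, -0.015]
contact_force: [-0.5, 0.8, -0.3]
gripper_width: 55.3
```

```bash
python3 -c "
from h import *
to(513.8,-236.8,76)
im=save('scene','scene18')
h=cv2.cvtColor(im,cv2.COLOR_RGB2HSV)[150:230,60:130]
m=cv2.inRange(h,(8,120,80),(25,255,255));ys,xs=np.nonzero(m);r,c=ys.mean()+150,xs.mean()+60
for z in(135,140):print(z,ray('scene',r,c,z))
"
```

```text
t 24.47 pos [ 514.7 -237.1   75.1] xang 66.4 tilt [-0.036  0.002 -0.999] delta cm tool [-0.01 -0.1  -0.08] F [-0.5  0.8 -0.3] w 55.3 j6 -1.71 tq [ 0.01 -0.04  0.02]
135 [ 506.58245745 -231.77021289  135.        ]
140 [ 511.6557946  -232.91231678  140.        ]
```

Emit:
step_arm --pt "0 0 0.2 0" --pt "0 0 0.25 0" --pt "0 0 0.25 0" --pt "0 0 0.25 0"

```text
time_s: 24.85
ee_pos: [514.9, -237.3, 69.9]
ee_rot: [-0.009, 0.837, 0.547, -0.014]
contact_force: [-10.4, 5.8, 32.4]
gripper_width: 55.3
```

```bash
python3 -c "
from h import *
to(513.8,-236.8,70)
"
```

```text
t 24.85 pos [ 514.9 -237.3   69.9] xang 66.4 tilt [-0.034  0.001 -0.999] delta cm tool [-0.   -0.12 -0.  ] F [-10.4   5.8  32.4] w 55.3 j6 -1.71 tq [ 1.19  1.63 -0.  ]
```

Emit:
step_arm --pt "0 -0.1 0.2 0" --pt "0 -0.1 0.2 0" --pt "0 -0.05 0.2 0"

```text
time_s: 25.1
ee_pos: [515.4, -237.5, 70.1]
ee_rot: [-0.005, 0.837, 0.548, -0.011]
contact_force: [-4.8, 2.0, 15.3]
gripper_width: 55.5
```

```bash
python3 -c "
from h import *
to(513.8,-236.8,70)
im=save('scene','scene19');b=im[140:320,20:220,::-1];cv2.imwrite('pics/crop19.png',cv2.resize(b,None,fx=4,fy=3.3,interpolation=2)[:600])
to(513.8,-236.8,70)
h=cv2.cvtColor(im,cv2.COLOR_RGB2HSV)[150:230,60:130]
m=cv2.inRange(h,(8,120,80),(25,255,255));ys,xs=np.nonzero(m);r,c=ys.mean()+150,xs.mean()+60
for z in(135,140):print(z,ray('scene',r,c,z))
print(proj('scene',(516.5,-237,135)))
"
```

```text
t 25.1 pos [ 515.4 -237.5   70.1] xang 66.4 tilt [-0.024 -0.004 -1.   ] delta cm tool [-0.   -0.18  0.01] F [-4.8  2.  15.3] w 55.5 j6 -1.71 tq [0.65 0.78 0.03]
t 25.15 pos [ 515.4 -237.5   70. ] xang 66.4 tilt [-0.024 -0.004 -1.   ] delta cm tool [-0.   -0.17  0.01] F [-3.   1.9 13.5] w 55.2 j6 -1.71 tq [ 0.53  0.56 -0.02]
135 [ 512.92772214 -234.39740645  135.        ]
140 [ 517.94932563 -235.51809054  140.        ]
[ 99.92141318 207.01838876]
```

View pics/crop19.png

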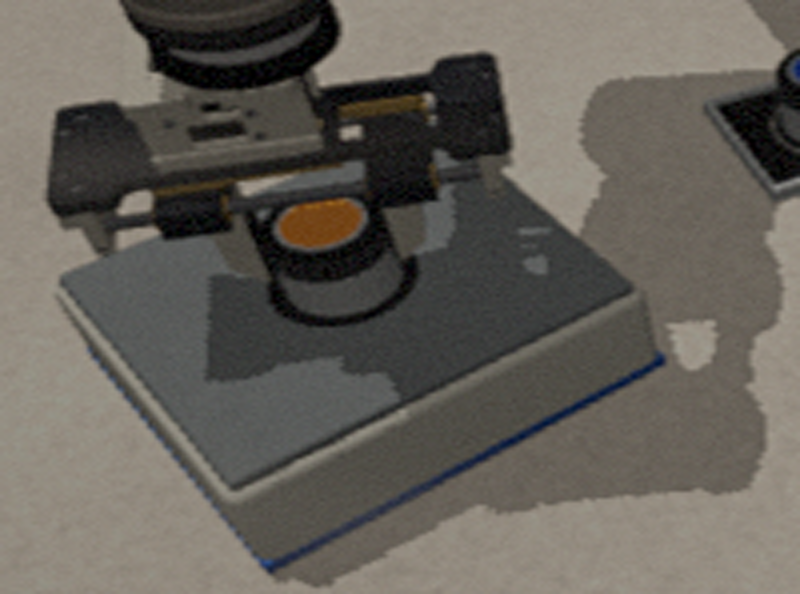

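Emit:
step_arm --pt "0 -0.03 0.3 0" --pt "0 -0.03 0.3 0" --pt "0 0 0.3 0"

```text
time_s: 25.4
ee_pos: [515.8, -237.7, 70.0]
ee_rot: [-0.002, 0.837, 0.548, -0.01]
contact_force: [-9.1, 4.4, 23.9]
gripper_width: 55.4
```

```bash
python3 -c "
from h import *
to(513.8,-236.8,70)
for i in range(6):
  im=env.grab_frame('scene')
  to(513.8,-236.8,70)
h=cv2.cvtColor(im,cv2.COLOR_RGB2HSV)[150:230,60:130]
m=cv2.inRange(h,(8,120,80),(25,255,255));ys,xs=np.nonzero(m);r,c=ys.mean()+150,xs.mean()+60
for z in(135,137.5):print(z,ray('scene',r,c,z))
cv2.imwrite('pics/crop20.png',cv2.resize(im[140:260,40:160,::-1],None,fx=5,fy=5,interpolation=2))
"
```

```text
t 25.4 pos [ 515.8 -237.7   70. ] xang 66.4 tilt [-0.018 -0.008 -1.   ] delta cm tool [ 0.   -0.22 -0.  ] F [-9.1  4.4 23.9] w 55.4 j6 -1.71 tq [1.05 1.42 0.01]
t 25.45 pos [ 515.8 -237.7   70. ] xang 66.4 tilt [-0.018 -0.008 -1.   ] delta cm tool [ 0.   -0.22 -0.  ] F [-7.6  3.8 23. ] w 55.4 j6 -1.71 tq [1.01 1.26 0.06]
t 25.5 pos [ 515.8 -237.7   70. ] xang 66.4 tilt [-0.018 -0.008 -1.   ] delta cm tool [ 0.   -0.22  0.  ] F [-7.4  3.8 24.1] w 55.6 j6 -1.71 tq [1.02 1.31 0.02]
t 25.55 pos [ 515.8 -237.7   70. ] xang 66.4 tilt [-0.018 -0.008 -1.   ] delta cm tool [ 0.   -0.22 -0.  ] F [-7.5  4.5 23.5] w 54.9 j6 -1.71 tq [1.07 1.23 0.04]
t 25.6 pos [ 515.8 -237.7   70. ] xang 66.4 tilt [-0.018 -0.008 -1.   ] delta cm tool [ 0.   -0.22 -0.  ] F [-7.7  4.1 23.6] w 55.6 j6 -1.71 tq [0.99 1.31 0.05]
t 25.65 pos [ 515.8 -237.7   70. ] xang 66.4 tilt [-0.018 -0.008 -1.   ] delta cm tool [ 0.   -0.22 -0.  ] F [-7.4  4.3 23.7] w 55.3 j6 -1.71 tq [0.97 1.3  0.02]
t 25.7 pos [ 515.8 -237.7   70. ] xang 66.4 tilt [-0.018 -0.008 -1.   ] delta cm tool [ 0.   -0.22 -0.  ] F [-7.5  3.5 24.1] w 55.4 j6 -1.71 tq [1.02 1.33 0.01]
135 [ 512.35108242 -233.64660078  135.        ]
137.5 [ 514.86423487 -234.21000352  137.5       ]
```

View pics/crop20.png

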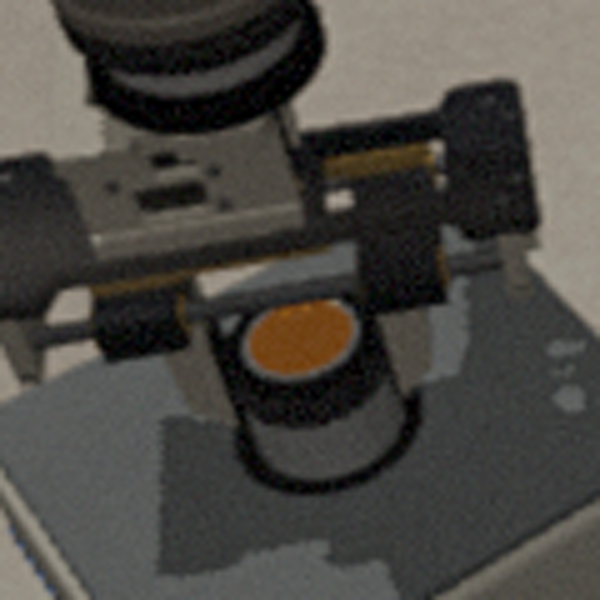

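```bash
python3 -c "
from h import *
env.finish_job()
to(513.8,-236.8,70)
"
```

```text
the job is handed in; nothing more can be done
the job is handed in; nothing more can be done
```

The amber cell is on the reader's spigot, pushed home against the plunger, and I handed it in at about 25.7 s with the gripper still holding and pressing it. No verdict was reported.

**What I did**
- I took the amber cell from the lane and left the purple look-alike and the other things alone.
- The first grip closed above the cell. The reported TCP height read about 35 mm lower than the fingertips in the picture, so I corrected for that and gripped again.
- The keyways dropped over the pins without any turning. I saw no contact at pin height.
- The wrist had drifted to a tilt of about 0.04 rad. I let go once so the cell could level on the plunger, gripped it again, and pushed home.

**Last checks**
- **Hold:** the push was steady at about 24 N for 0.3 s, against 8 N for the plunger alone, with the fingers closed on 55.4 mm.
- **Depth:** the cell went down about 5 to 6 mm from where it met the plunger, then stopped hard. That matches being home on the deck.
- **Tilt:** the gripper was about 0.02 rad off vertical. I did not measure the cell's own tilt separately.

**What disagreed**
- **Position:** the scene camera put the window about 3 mm from my seat estimate. That is near its calibration error, and the skirt looks centred in the black ring.
- **Side force:** about 8 N of sideways force remained during the push.

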